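# Hang the scraper holders on the drying rail and start it

### The job

The scraper holders have been washed and must dry: hang every holder standing on the bench on the drying rail by its two holes, each on the pair of pins that matches its hole spacing, pocket in front of the rail and flange fully down, and press the dryer's filter lid fully home at all four corners. Only then start the dryer by pressing the three keys of its control box all the way down, one at a time: first the smallest, then the middle-sized, last the largest. Leave the brush and the file holder alone.

Things in the scene. Friction and masses are not known exactly. Their poses are not given: they have to be found in the camera images.
- holder_narrow: loose narrow scraper holder (None if absent), about 160 g: open wooden pocket 56 (x) by 74 (y) by 50 mm high, standing upright on the bench; through its middle rises a handle board 12 mm thick (x), 54 wide (y), top 84 mm above the underside and 34 above the rim, to pinch across its thickness; a flange with two holes behind it (+x). Origin: centre of the underside; z up
- holder_narrow_mid (a point): midway between the two holes of the narrow holder, on the underside of its flange: 43 mm behind (+x) and 44 mm above the holder's origin. The aluminium flange is 6 mm thick, sticks out 30 mm behind the pocket, top flush with the rim; its 12 mm through holes are 44 mm apart along y
- pins_narrow: fixed steel plate 70 mm long, 3 mm thick, on top of the rail, with two upright 8 mm pins 44 mm apart along y, tips 28 mm above the plate's underside, last 8 mm tapered: for the narrow holder only. Origin: between the pins, on the plate's underside; x to the rail's back, z up. A hung holder's axes are parallel to these, its flange lies on the plate
- holder_medium: loose medium scraper holder (None if absent), about 160 g: open wooden pocket 56 (x) by 94 (y) by 50 mm high, standing upright on the bench; through its middle rises a handle board 12 mm thick (x), 54 wide (y), top 84 mm above the underside and 34 above the rim, to pinch across its thickness; a flange with two holes behind it (+x). Origin: centre of the underside; z up
- holder_medium_mid (a point): midway between the two holes of the medium holder, on the underside of its flange: 43 mm behind (+x) and 44 mm above the holder's origin. The aluminium flange is 6 mm thick, sticks out 30 mm behind the pocket, top flush with the rim; its 12 mm through holes are 64 mm apart along y
- pins_medium: fixed steel plate 90 mm long, 3 mm thick, on top of the rail, with two upright 8 mm pins 64 mm apart along y, tips 28 mm above the plate's underside, last 8 mm tapered: for the medium holder only. Origin: between the pins, on the plate's underside; x to the rail's back, z up. A hung holder's axes are parallel to these, its flange lies on the plate
- holder_wide: loose wide scraper holder (None if absent), about 160 g: open wooden pocket 56 (x) by 114 (y) by 50 mm high, standing upright on the bench; through its middle rises a handle board 12 mm thick (x), 54 wide (y), top 84 mm above the underside and 34 above the rim, to pinch across its thickness; a flange with two holes behind it (+x). Origin: centre of the underside; z up
- holder_wide_mid (a point): midway between the two holes of the wide holder, on the underside of its flange: 43 mm behind (+x) and 44 mm above the holder's origin. The aluminium flange is 6 mm thick, sticks out 30 mm behind the pocket, top flush with the rim; its 12 mm through holes are 84 mm apart along y
- pins_wide: fixed steel plate 110 mm long, 3 mm thick, on top of the rail, with two upright 8 mm pins 84 mm apart along y, tips 28 mm above the plate's underside, last 8 mm tapered: for the wide holder only. Origin: between the pins, on the plate's underside; x to the rail's back, z up. A hung holder's axes are parallel to these, its flange lies on the plate
- dryer: fixed warm-air drying rail: grey metal box with an oak top, 60 (x) by 430 (y) by 96 mm high. On top three pin plates 135 mm apart, in any order, pin lines 11.5 mm behind the front face (-x). A hung pocket is in front of that face, its back some 3 mm from it, leaning on it slightly. Origin: centre of the underside
- control_box: fixed white control box of the dryer, 200 mm (x) by 76 mm (y) by 35 mm high, with three white push keys in black collars in a row along its x axis, 60 mm apart, in any order. Origin: centre of its underside
- key_small_top (a point): centre of the top face of the small key (18 mm across, in a black collar 16 mm wider), about 57 mm above the bench; pressed straight down; its top stands 10 mm above its collar when up, 4 mm when fully down
- key_small (a joint): travel of the small key, m: 0 up, 0.006 fully down; it springs back by itself; needs 1.5 N to start and 5 N to go fully down
- key_medium_top (a point): centre of the top face of the medium key (29 mm across, in a black collar 16 mm wider), about 57 mm above the bench; pressed straight down; its top stands 10 mm above its collar when up, 4 mm when fully down
- key_medium (a joint): travel of the medium key, m: 0 up, 0.006 fully down; it springs back by itself; needs 1.5 N to start and 5 N to go fully down
- key_large_top (a point): centre of the top face of the large key (42 mm across, in a black collar 16 mm wider), about 57 mm above the bench; pressed straight down; its top stands 10 mm above its collar when up, 4 mm when fully down
- key_large (a joint): travel of the large key, m: 0 up, 0.006 fully down; it springs back by itself; needs 1.5 N to start and 5 N to go fully down
- filter_box: fixed grey filter box of the dryer, 120 x 120 mm, with a flexible white lid on a black rubber gasket, grooved crosswise into four corner quarters, each of which goes down by itself and stays down. Press each on its raised 30 mm square, centred 31.5 mm to either side of the box centre in x and y, top 62 mm above the bench when up, 55 mm when home. Origin: centre of its underside; x to the back, y to the left
- lid_front_left (a joint): how far the front left quarter of the lid (front: -x of the box, left: +y) is pressed down, m: 0 fully up, 0.007 home on the gasket; moves under about 8 N of push, stays where it is left
- lid_front_right (a joint): how far the front right quarter of the lid (front: -x of the box, left: +y) is pressed down, m: 0 fully up, 0.007 home on the gasket; moves under about 8 N of push, stays where it is left
- lid_back_left (a joint): how far the back left quarter of the lid (front: -x of the box, left: +y) is pressed down, m: 0 fully up, 0.007 home on the gasket; moves under about 8 N of push, stays where it is left
- lid_back_right (a joint): how far the back right quarter of the lid (front: -x of the box, left: +y) is pressed down, m: 0 fully up, 0.007 home on the gasket; moves under about 8 N of push, stays where it is left
- brush: bystander: horsehair brush with a wooden back, 45 (x) by 150 (y) by 42 mm, lying on a fixed low oak board (130 x 240 x 30 mm high) beside the work; origin at its underside centre
- file_holder: bystander: steel file holder, 30 (x) by 160 (y) by 28 mm, lying on a fixed low oak board (130 x 240 x 30 mm high) beside the work; origin at its underside centre
Not all that is in view belongs to the job. What is shaped like the holder_medium but red is not meant.

How it is judged:
On the way, in this order (a step that is already met when the one before it is completed fails the run):
1. every holder that is there hangs on its own pair of pins, both holes over the pins and flange down on the plate, let go and still, and all four corners of the filter lid are pressed home (horizontal distance between holder_narrow_mid and pins_narrow below 0.006 m and z of holder_narrow_mid in the frame of pins_narrow between 0 and 0.009 m and angle between the y axis of holder_narrow and the y axis of pins_narrow, either way round below 0.1 rad and angle between each of holder_narrow, holder_medium, holder_wide's own z axis and vertical below 0.2 rad and linear speed of each of holder_narrow, holder_medium, holder_wide below 0.03 m/s and contact force between the fingers and holder_narrow below 0.3 N and horizontal distance between holder_medium_mid and pins_medium below 0.006 m and z of holder_medium_mid in the frame of pins_medium between 0 and 0.009 m and angle between the y axis of holder_medium and the y axis of pins_medium, either way round below 0.1 rad and contact force between the fingers and holder_medium below 0.3 N and horizontal distance between holder_wide_mid and pins_wide below 0.006 m and z of holder_wide_mid in the frame of pins_wide between 0 and 0.009 m and angle between the y axis of holder_wide and the y axis of pins_wide, either way round below 0.1 rad and contact force between the fingers and holder_wide below 0.3 N and value of joint each of lid_front_left, lid_front_right, lid_back_left, lid_back_right above 0.0055 m), for 0.3 s.
2. then the small key is pressed down alone (value of joint key_small above 0.0045 m and value of joint each of key_medium, key_large below 0.002 m), for 0.05 s.
3. then the medium key is pressed down alone (value of joint key_medium above 0.0045 m and value of joint each of key_small, key_large below 0.002 m), for 0.05 s.
4. then the large key is pressed down alone (value of joint key_large above 0.0045 m and value of joint each of key_small, key_medium below 0.002 m), for 0.05 s.
At the end, for the whole second after the job is handed in: every holder present hangs on its own pins: hole midpoint within 6 mm of the pins' midpoint, flange within 6 mm of the plate, parallel to 0.1 rad, upright to 0.2 rad, still, let go; four lid corners down over 5.5 of 7 mm; all keys back up (under 1.5 mm) (all of step 1 and value of joint each of key_small, key_medium, key_large below 0.0015 m); the robot touches nothing.
It fails at once if the brush is pushed more than 30 mm or tipped (distance of brush from where it was at the start of the episode above 0.03 m or angle between brush's own z axis and vertical above 0.5 rad).
It fails at once if the file_holder is pushed more than 30 mm or tipped (distance of file_holder from where it was at the start of the episode above 0.03 m or angle between file_holder's own z axis and vertical above 0.5 rad).
It fails at once if two keys are down at once (value of joint each of key_small, key_medium above 0.003 m or value of joint each of key_medium, key_large above 0.003 m or value of joint each of key_small, key_large above 0.003 m).
Of holder_narrow, holder_medium, holder_wide only 2 to 3 are there at a start; the rules pass over those that are not, and their reading is None.
At some moment in a run one of holder_narrow, holder_medium, holder_wide may be knocked a few centimetres aside while the robot is not near it.
It also fails if it takes over 210 s, if anything falls off the work surface, if the arm or the gripper's body presses on something with over 40 N, if the wrist force passes 120 N, or if a joint passes its speed limit or range.

### The arm

A 6-joint arm with a two-finger parallel gripper is mounted at the origin on the work surface. World frame = base frame: x ahead of the robot, y to its left, z up, the work surface at z = 0. Lengths are in m, angles in rad, forces in N, time in s.
With the tool pointing down it reaches from about 0.325 to 0.9 m from the base axis. Payload 6.1 kg.
Tool frame: the origin (TCP) lies midway between the tips of the shut fingers; the grasp point (between the pads) lies 19 mm behind it; y points along the fingers, z is the direction in which the jaws open and shut, and the axes are right-handed (so a half turn about y gives the same grasp; the last joint's range is limited). The gripper opens to 87 mm and grips with 3 to 60 N. Pads are 19 mm wide; open, the fingers measure 117 mm over their backs; the gripper's body (75 mm by 190 mm) begins 51 mm behind the grasp point.
Start: joints at [-1.4, 0.22, 1.526, -0, 1.395, -0.126], TCP at [0.183, -0.598, 0.223] pointing down, gripper open.
Joint ranges: [-2.98, 2.98], [-0.91, 2.08], [0.09, 2.57], [-1.24, 4.39], [0.2, 2.65], [-2.68, 2.68]. Speed limits (rad/s): [2.57, 2.57, 3.01, 3.14, 3.14, 3.14].

### API

Orientations are given as a unit quaternion [w, x, y, z].
In Python, from cell import arm gives the robot as it stands. The module is installed in compiled form; this text tells all that it offers.
- The arm moves only by the tool arm_command, never from a script. Its argument "moves" is a list of rows, each a list of 6 numbers: the shift along the tool's x, y, z in cm, then the turn, a rotation vector about the tool's x, y, z in rad. A call has exactly 8 rows; each row shifts and turns the commanded pose from where the row before left it, along the tool's axes as they then stand; what a row does not reach is not made up. A row lasts 1/8 s, in which the tool goes at most 62.5 mm and 10.7 degrees, less where a joint would pass 70% of its speed; a pose out of reach is approached as far as the arm can. A call with a gripper value outside its range is refused whole. "jaw" is the closure, from 0 (fully open) to 1 (shut), set as the call begins (left out, the last holds). The fingers move at their own pace and stop on an object; "grip_force" is the grip in N (left out, the last holds). Time passes only in rows, so rows that do not move let the fingers close, or fill a call up. It gives the time, the measured TCP pose, the force and the opening at its end, in the units of the state.
- arm.observe(): the state, without advancing time (a new reading comes with each control period).
- arm.snapshot(name): name is "scene" or "top" or "wrist"; returns the picture (480x640x3 uint8, red, green, blue); there is no depth.
- arm.camera_info(name): a dict with "fx", "fy", "cx", "cy" (pixels), "rvec" (rotation vector, rad) and "tvec" (3), from world to camera coordinates, as OpenCV has them. Camera axes: x right, y down, z forward; pixel columns grow to the right and rows downward; lengths in m; the calibration is good to about 2 mm. A picture is of the moment at which its call begins: read the wrist's pose just before it. camera_info takes no time and is no camera call; for the wrist camera it gives the pose at the moment of the call.
- arm.job_done(): hands the job in, once; it reports no verdict.
The state is a dict: "t": time; "joint_positions": joint angles; "dq": joint speeds; "effort": joint torques, N m; "ee_pos": TCP position; "orientation": TCP orientation; "force": force on the tool from outside, world axes, zero at the start; "wrist_torque": the same for the moment, N m; "grip_width": opening from 0.0 (shut) to 1.0 (fully open).
Only numpy, scipy, OpenCV 4.12 (cv2) and the standard library are available. Lean on these libraries where they do the work, as an engineer would, in place of code of your own. Each camera call takes 0.05 s, during which the arm holds its last target.

## Working session

There is one attempt and no reset: what is moved stays moved. The work goes in short steps, Python scripts to look and compute and a tool call to move; the robot and the scene stay as the last step left them, time stands still between calls to the robot, and variables do not carry over. Pictures are saved under pics/ and viewed, and the job is handed in when it is done.

Besides the shell and the picture viewer there is one more tool, called after "Call:" as name([rows], argument=value, ...), one row to a line, values as JSON. arm_command: Moves the arm, as the interface text tells. Its arguments: {"type":"object","properties":{"moves":{"type":"array"},"jaw":{"type":"number"},"grip_force":{"type":"number"}},"required":["moves"]}

```bash
mkdir -p pics; ls
python3 - <<'E'
from cell import arm
import cv2
print(arm.observe())
for n in ["scene","top","wrist"]:
    i=arm.camera_info(n); print(n,i)
    cv2.imwrite(f"pics/{n}0.png",arm.snapshot(n)[:,:,::-1])
E
```

```text
pics
{'t': 0.0, 'joint_positions': array([-1.40009284e+00,  2.21238801e-01,  1.52758374e+00, -2.95388541e-05,
        1.39471739e+00, -1.26128268e-01]), 'dq': array([ 0.00081807,  0.00174256, -0.00078636, -0.00139562, -0.00034349,
       -0.00147662]), 'effort': array([ 1.83384268e-04, -4.94600630e+01, -3.87380898e+01,  7.01593864e-02,
        5.72592288e-02, -1.38958053e-04]), 'ee_pos': array([ 0.18267178, -0.59706443,  0.2214439 ]), 'orientation': array([ 0.10453717, -0.10458841,  0.70002071, -0.69864458]), 'force': array([-0.73712167, -0.48565938,  0.1535257 ]), 'wrist_torque': array([-0.01714005,  0.02900337,  0.01397925]), 'grip_width': 0.9997871417016886}
scene {'fx': 502.0265156828582, 'fy': 502.0265156828582, 'cx': 320.7570537200258, 'cy': 233.10415081036487, 'rvec': array([ 2.17314034,  0.58455838, -0.25253183]), 'tvec': array([-0.45911137, -0.05608825,  1.33152891])}
top {'fx': 501.4418247598249, 'fy': 501.4418247598249, 'cx': 317.04744422424073, 'cy': 246.56811873170807, 'rvec': array([ 2.14563496, -2.17243923,  0.15438641]), 'tvec': array([0.02381752, 0.4928173 , 1.34453868])}
wrist {'fx': 335.16665006708337, 'fy': 335.16665006708337, 'cx': 319.7792736135522, 'cy': 239.28701226512717, 'rvec': array([-2.33551858,  1.72836374,  0.24672518]), 'tvec': array([-0.6239255 , -0.03319162,  0.39234522])}
```

View pics/scene0.png

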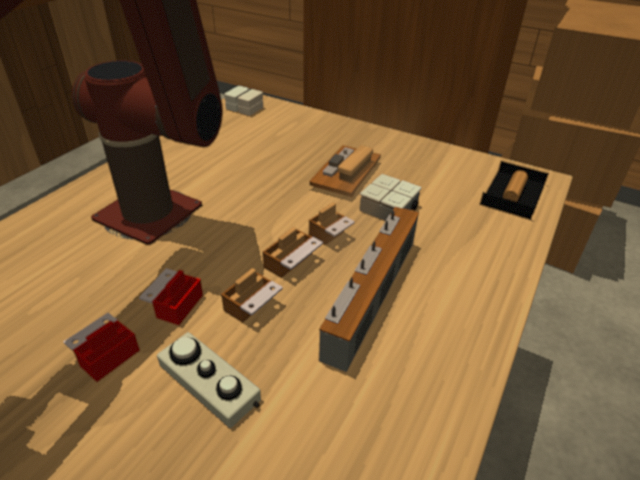

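View pics/top0.png

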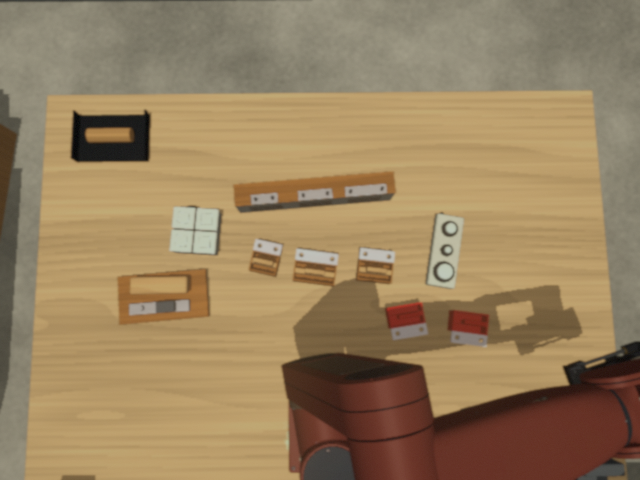

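View pics/wrist0.png

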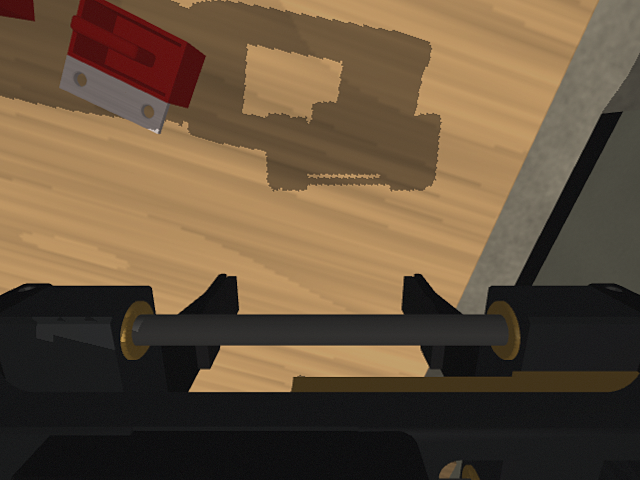

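```bash
cat > h.py <<'E'
import numpy as np, cv2
from scipy.spatial.transform import Rotation as R
def cam(i):
    return np.array([[i['fx'],0,i['cx']],[0,i['fy'],i['cy']],[0,0,1]]), cv2.Rodrigues(np.array(i['rvec']))[0], np.array(i['tvec'])
def bp(i,uv,z):
    K,Rm,t=cam(i); uv=np.atleast_2d(uv).astype(float)
    d=(np.c_[uv,np.ones(len(uv))]@np.linalg.inv(K).T)@Rm
    c=-Rm.T@t
    return c+d*((z-c[2])/d[:,2])[:,None]
def pj(i,P):
    K,Rm,t=cam(i); p=(np.atleast_2d(P)@Rm.T+t)@K.T
    return p[:,:2]/p[:,2:]
def crop(img,x0,y0,x1,y1,s,name):
    c=cv2.resize(img[y0:y1,x0:x1],None,fx=s,fy=s,interpolation=cv2.INTER_CUBIC)
    for k in range((x0+9)//10*10,x1,10): cv2.putText(c,str(k),(int((k-x0)*s),8),0,.3,(255,255,0),1) if k%20==0 else None; 
    for k in range((y0+9)//10*10,y1,10): cv2.putText(c,str(k),(0,int((k-y0)*s)+4),0,.3,(255,255,0),1)
    cv2.imwrite(name,c)
E
python3 - <<'E'
from h import *
im=cv2.imread('pics/top0.png')
crop(im,230,165,400,295,4.7,'pics/c1.png')
crop(im,160,195,230,265,8,'pics/c2.png')
crop(im,420,205,480,295,6.5,'pics/c3.png')
E
```

```text
(no output)
```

View pics/c1.png

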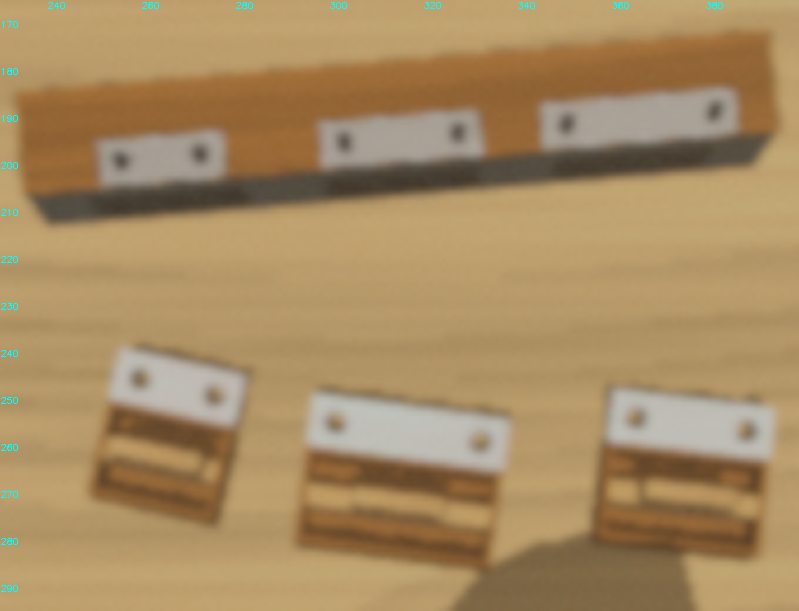

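View pics/c2.png

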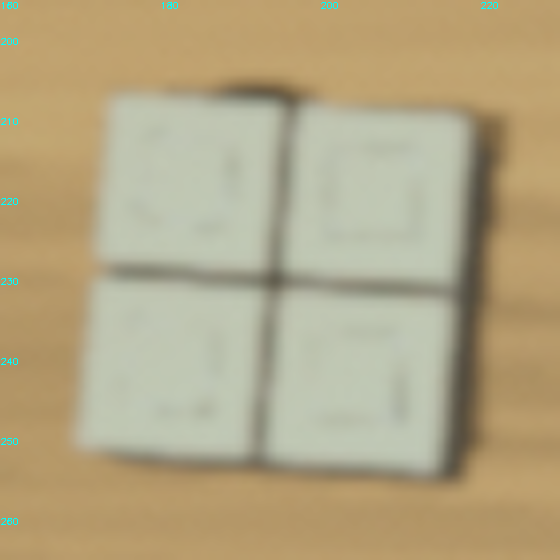

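View pics/c3.png

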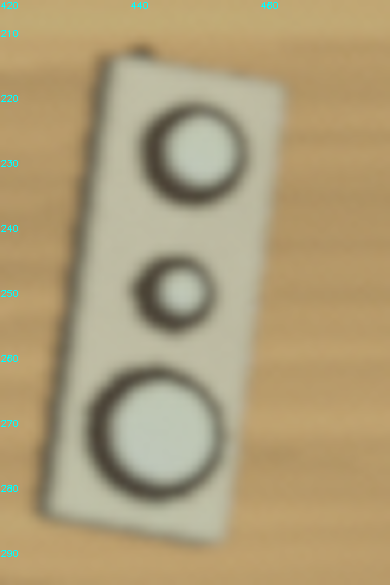

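Run:
```python
from h import *
from cell import arm
i=arm.camera_info('top')
f=lambda a,x0,y0,s: np.array(a,float)/s+[x0,y0]
H={'narrow':[(140,379),(214,397)],'wide':[(336,423),(481,442)],'medium':[(637,418),(747,431)]}
for n,a in H.items():
    p=bp(i,f(a,230,165,4.7),.05); m=p.mean(0); d=p[0]-p[1]; y=d/np.linalg.norm(d); x=np.array([y[1],-y[0],0])
    print(n,m,np.linalg.norm(d),'yaw',np.degrees(np.arctan2(-y[0],y[1])),'origin',m-x*.043)
P={'narrow':[(121,161),(200,154)],'medium':[(344,142),(458,132)],'wide':[(567,124),(715,110)]}
for n,a in P.items():
    p=bp(i,f(a,230,165,4.7),.112); m=p.mean(0); d=p[0]-p[1]; y=d/np.linalg.norm(d)
    print('pins',n,m,np.linalg.norm(d),'yaw',np.degrees(np.arctan2(-y[0],y[1])))
c=bp(i,f([(272,281)],160,195,8),.06); print('filter',c)
e=bp(i,f([(107,95),(473,112),(440,472),(77,446)],160,195,8),.06);print(e)
k=bp(i,f([(200,152),(182,292),(162,432)],420,205,6.5),.057);print('keys',k,np.diff(k,axis=0))
```

```text
narrow [0.48960897 0.15161736 0.05      ] 0.04394507080478279 yaw -14.429217305388793 origin [0.44796535 0.16233226 0.05      ]
wide [0.46224782 0.01866305 0.05      ] 0.08408497021001202 yaw -8.192489190942736 origin [0.41968664 0.02479052 0.05      ]
medium [ 0.46493491 -0.14469538  0.05      ] 0.0637663147213512 yaw -7.467607895529101 origin [ 0.42229962 -0.13910685  0.05      ]
pins narrow [0.61093801 0.15536955 0.112     ] 0.04404270861729258 yaw 4.575184732852559
pins medium [0.62119693 0.02140009 0.112     ] 0.06384602144821165 yaw 4.5231123978028025
pins wide [ 0.63122059 -0.11290502  0.112     ] 0.08333380840412932 yaw 4.920772069575527
filter [[0.53797055 0.34896002 0.06      ]]
[[0.60243522 0.40589444 0.06      ]
 [0.59522667 0.2821334  0.06      ]
 [0.47253499 0.29164265 0.06      ]
 [0.48273655 0.41300619 0.06      ]]
keys [[ 0.53538678 -0.34592648  0.057     ]
 [ 0.47653566 -0.33558817  0.057     ]
 [ 0.41836601 -0.32453911  0.057     ]] [[-0.05885112  0.01033831  0.        ]
 [-0.05816965  0.01104906  0.        ]]
```

```bash
cat >> h.py <<'E'
def tool(s):
    q=s['orientation']; return R.from_quat([q[1],q[2],q[3],q[0]])
def plan(pos,yaw,show=True):
    """target TCP pos; tool y down; tool z heading at angle yaw (deg, world). prints total tool-frame shift cm & rotvec"""
    from cell import arm
    s=arm.observe(); T=tool(s)
    z=np.array([np.cos(np.radians(yaw)),np.sin(np.radians(yaw)),0]); y=np.array([0,0,-1.]); x=np.cross(y,z)
    G=R.from_matrix(np.c_[x,y,z])
    d=T.inv().apply(np.array(pos)-s['ee_pos'])*100
    r=(T.inv()*G).as_rotvec()
    print('t%.2f pos'%s['t'],s['ee_pos'].round(4),'zhead',round(np.degrees(np.arctan2(*T.apply([0,0,1])[[1,0]])),2),'ydir',T.apply([0,1,0]).round(3),'F',s['force'].round(2),'w',round(s['grip_width'],3))
    print('shift cm (tool now)',d.round(2),'rot',r.round(4),'|deg|',round(np.degrees(np.linalg.norm(r)),1), 'shift in goal axes',(G.inv().apply(np.array(pos)-s['ee_pos'])*100).round(2))
E
python3 - <<'E'
from h import *
from cell import arm
s=arm.observe();T=tool(s); i=arm.camera_info('wrist')
K,Rm,t=cam(i); c=-Rm.T@t
print(T.as_matrix().round(3)); print('cam pos in tool',T.inv().apply(c-s['ee_pos']),'cam axes in tool (cols)\n',(T.inv().as_matrix()@Rm.T).round(3))
for yaw in (-14.4,4.6,184): plan([.52,.02,.32],yaw)
E
```

```text
[[-0.956 -0.     0.292]
 [-0.292  0.001 -0.956]
 [-0.    -1.    -0.001]]
cam pos in tool [-0.07703603 -0.16374955 -0.00030508] cam axes in tool (cols)
 [[ 0.     0.96   0.278]
 [-0.    -0.278  0.96 ]
 [ 1.    -0.     0.   ]]
t0.15 pos [ 0.1827 -0.5972  0.2217] zhead -73.0 ydir [-0.     0.001 -1.   ] F [-0.46 -0.35  0.46] w 1.001
shift cm (tool now) [-50.31  -9.75 -49.17] rot [ 1.2000e-03 -1.0227e+00 -9.0000e-04] |deg| 58.6 shift in goal axes [-68.17  -9.83  17.32]
t0.15 pos [ 0.1827 -0.5972  0.2217] zhead -73.0 ydir [-0.     0.001 -1.   ] F [-0.46 -0.35  0.46] w 1.001
shift cm (tool now) [-50.31  -9.75 -49.17] rot [ 1.1000e-03 -1.3543e+00 -1.2000e-03] |deg| 77.6 shift in goal axes [-58.82  -9.83  38.57]
t0.15 pos [ 0.1827 -0.5972  0.2217] zhead -73.0 ydir [-0.     0.001 -1.   ] F [-0.46 -0.35  0.46] w 1.001
shift cm (tool now) [-50.31  -9.75 -49.17] rot [1.2000e-03 1.7978e+00 1.2000e-03] |deg| 103.0 shift in goal axes [ 59.22  -9.83 -37.95]
```

```bash
cat >> h.py <<'E'
def rows(pos,yaw,N=8):
    from cell import arm
    plan(pos,yaw)
    s=arm.observe(); T=tool(s)
    z=np.array([np.cos(np.radians(yaw)),np.sin(np.radians(yaw)),0]); y=np.array([0,0,-1.]); x=np.cross(y,z)
    r=(T.inv()*R.from_matrix(np.c_[x,y,z])).as_rotvec(); D=(np.array(pos)-s['ee_pos'])*100/N
    print('step mm',np.linalg.norm(D)*10,'deg/row',np.degrees(np.linalg.norm(r))/N)
    for k in range(N):
        d=(T*R.from_rotvec(r*k/N)).inv().apply(D)
        print('[%s],'%','.join('%g'%v for v in list(d.round(2))+list((r/N).round(3))),end='')
    print()
E
python3 -c "
from h import *
rows([.58,-.15,.28],4.6,16)"
```

```text
t0.15 pos [ 0.1827 -0.5972  0.2217] zhead -73.0 ydir [-0.     0.001 -1.   ] F [-0.46 -0.35  0.46] w 1.001
shift cm (tool now) [-51.07  -5.77 -31.16] rot [ 1.1000e-03 -1.3543e+00 -1.2000e-03] |deg| 77.6 shift in goal axes [-41.39  -5.83  43.19]
step mm 37.564638361195236 deg/row 4.849780792775642
[-3.19,-0.36,-1.95,0,-0.085,-0],[-3.35,-0.36,-1.67,0,-0.085,-0],[-3.47,-0.36,-1.38,0,-0.085,-0],[-3.58,-0.36,-1.08,0,-0.085,-0],[-3.66,-0.36,-0.78,0,-0.085,-0],[-3.71,-0.36,-0.46,0,-0.085,-0],[-3.74,-0.36,-0.15,0,-0.085,-0],[-3.74,-0.36,0.17,0,-0.085,-0],[-3.71,-0.36,0.48,0,-0.085,-0],[-3.65,-0.36,0.79,0,-0.085,-0],[-3.57,-0.36,1.1,0,-0.085,-0],[-3.47,-0.36,1.4,0,-0.085,-0],[-3.34,-0.36,1.69,0,-0.085,-0],[-3.18,-0.36,1.96,0,-0.085,-0],[-3,-0.36,2.22,0,-0.085,-0],[-2.81,-0.36,2.47,0,-0.085,-0],
```

Call:
arm_command([
  [-3.2,-0.4,-1.9,0,-0.085,0],
  [-3.3,-0.4,-1.7,0,-0.085,0],
  [-3.5,-0.4,-1.4,0,-0.085,0],
  [-3.6,-0.4,-1.1,0,-0.085,0],
  [-3.7,-0.4,-0.8,0,-0.085,0],
  [-3.7,-0.4,-0.5,0,-0.085,0],
  [-3.7,-0.4,-0.1,0,-0.085,0],
  [-3.7,-0.4,0.2,0,-0.085,0],
])

```text
t: 1.15
ee_pos: [0.3817, -0.3729, 0.2544]
orientation: [0.333, -0.333, 0.624, -0.624]
force: [1.3, -0.2, -0.3]
grip_width: 1.004
```

Call:
arm_command([
  [-3.7,-0.3,0.5,0,-0.085,0],
  [-3.6,-0.3,0.8,0,-0.085,0],
  [-3.6,-0.3,1.1,0,-0.085,0],
  [-3.5,-0.3,1.4,0,-0.085,0],
  [-3.3,-0.3,1.7,0,-0.085,0],
  [-3.2,-0.3,2.0,0,-0.085,0],
  [-3.0,-0.3,2.2,0,-0.085,0],
  [-2.8,-0.3,2.5,0,-0.085,0],
])

```text
t: 2.15
ee_pos: [0.5799, -0.149, 0.2783]
orientation: [-0.522, 0.522, -0.477, 0.477]
force: [0.3, -0.3, 0.5]
grip_width: 0.999
```

Run:
```python
from h import *
from cell import arm
import pickle
plan([.58,-.15,.28],4.6)
i=arm.camera_info('wrist'); im=arm.snapshot('wrist')[:,:,::-1].copy()
pickle.dump(i,open('w1.pkl','wb')); cv2.imwrite('pics/w1.png',im)
rows([.56,.03,.28],4.6,8)
```

```text
t2.15 pos [ 0.5799 -0.149   0.2783] zhead 5.09 ydir [-0.001  0.    -1.   ] F [ 0.28 -0.32  0.46] w 0.999
shift cm (tool now) [ 0.1  -0.17 -0.  ] rot [ 0.0006  0.0085 -0.0002] |deg| 0.5 shift in goal axes [ 0.1  -0.17 -0.  ]
t2.20 pos [ 0.5823 -0.1455  0.2786] zhead 5.42 ydir [ 0.002  0.003 -1.   ] F [-1.45  1.88 -0.07] w 1.002
shift cm (tool now) [-17.68  -0.1   -0.56] rot [-0.0021  0.0144 -0.0024] |deg| 0.8 shift in goal axes [-17.67  -0.14  -0.82]
step mm 22.110154492618932 deg/row 0.10545271493239465
[-2.21,-0.01,-0.07,-0,0.002,-0],[-2.21,-0.01,-0.07,-0,0.002,-0],[-2.21,-0.01,-0.08,-0,0.002,-0],[-2.21,-0.01,-0.08,-0,0.002,-0],[-2.21,-0.01,-0.09,-0,0.002,-0],[-2.21,-0.02,-0.09,-0,0.002,-0],[-2.21,-0.02,-0.09,-0,0.002,-0],[-2.21,-0.02,-0.1,-0,0.002,-0],
```

View pics/w1.png

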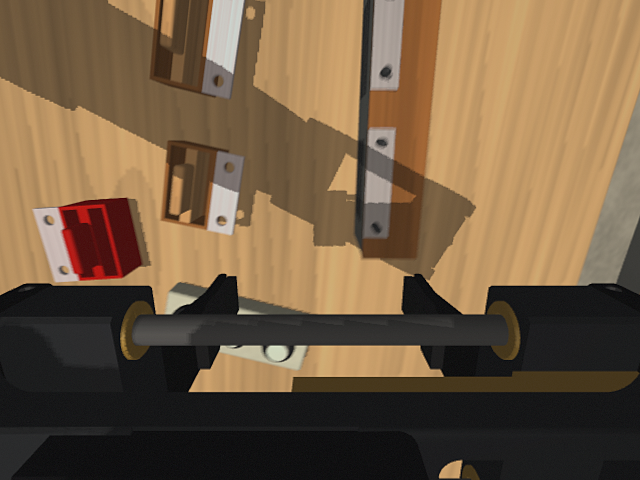

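Call:
arm_command([
  [-3,0,-0.1,0,0,0],
  [-3,0,-0.1,0,0,0],
  [-3,0,-0.1,0,0,0],
  [-3,0,-0.1,0,0,0],
  [-3,0,-0.1,0,0,0],
  [-2.5,0,-0.1,0,0,0],
  [0,0,0,0,0,0],
  [0,0,0,0,0,0],
])

```text
t: 3.2
ee_pos: [0.5584, 0.0232, 0.2784]
orientation: [-0.521, 0.521, -0.478, 0.478]
force: [-0.5, -0.3, 0.0]
grip_width: 0.996
```

Run:
```python
from h import *
from cell import arm
import pickle
plan([.56,.03,.28],4.6)
i=arm.camera_info('wrist'); im=arm.snapshot('wrist')[:,:,::-1].copy()
pickle.dump(i,open('w2.pkl','wb')); cv2.imwrite('pics/w2.png',im)
print(arm.observe()['ee_pos'])
crop(im,140,0,460,280,2.5,'pics/w2c.png')
```

```text
t3.20 pos [0.5584 0.0232 0.2784] zhead 4.93 ydir [-0. -0. -1.] F [-0.55 -0.29  0.02] w 0.996
shift cm (tool now) [-0.66 -0.16  0.22] rot [0.0003 0.0057 0.0005] |deg| 0.3 shift in goal axes [-0.66 -0.16  0.22]
[0.55844105 0.02295176 0.27840379]
```

View pics/w2c.png

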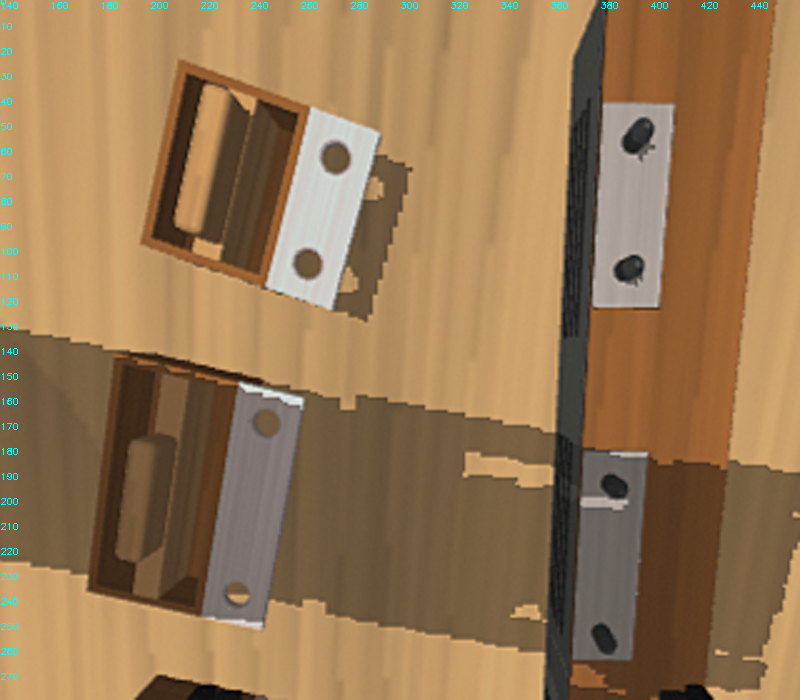

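Run:
```python
from h import *
im=cv2.imread('pics/w2.png')
crop(im,365,30,425,130,6,'pics/a.png'); crop(im,360,170,420,270,6,'pics/b.png')
a=cv2.imread('pics/a.png');b=cv2.imread('pics/b.png'); cv2.imwrite('pics/ab.png',np.hstack([a,b]))
```

```text
(no output)
```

View pics/ab.png

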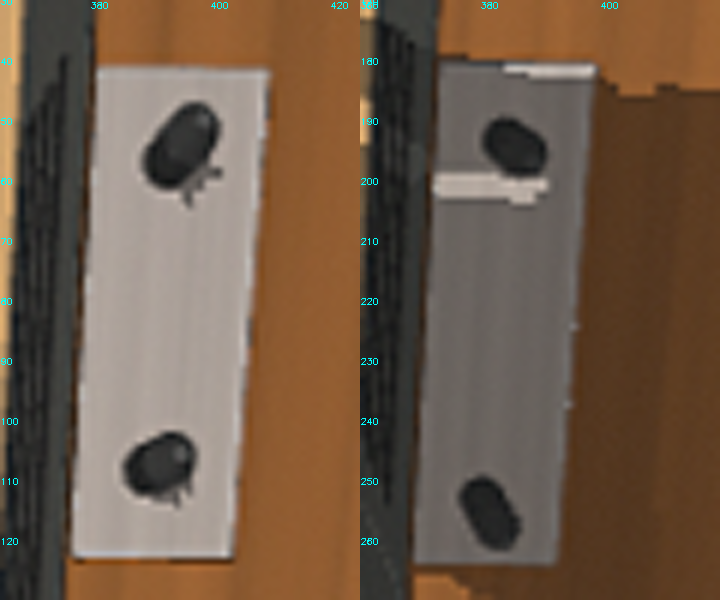

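```bash
cat >> h.py <<'E'
def line(n,p):
    m=p.mean(0); d=p[0]-p[1]; L=np.linalg.norm(d[:2]); y=d/L
    print(n,'mid',m.round(4),'L',L.round(4),'yaw',round(np.degrees(np.arctan2(-y[0],y[1])),2))
    return m,np.arctan2(-y[0],y[1])
E
python3 - <<'E'
from h import *
import pickle
from cell import arm
i=pickle.load(open('w2.pkl','rb'))
line('pn base',bp(i,[(393.5,56.7),(390,108.3)],.099)); line('pn tip',bp(i,[(398.3,50.5),(394.2,105.3)],.124))
line('pm base',bp(i,[(384.2,193.7),(380.3,253)],.099)); line('pm tip',bp(i,[(388.3,196.2),(383,258.3)],.124))
f=lambda a,x0,y0,s: np.array(a,float)/s+[x0,y0]
line('plate n',bp(i,f([(96,68),(74,556)],365,30,6),.099));line('plate n back',bp(i,f([(269,70),(231,556)],365,30,6),.099))
line('plate m',bp(i,f([(79,62),(56,564)],360,170,6),.099));line('plate m back',bp(i,f([(236,65),(199,564)],360,170,6),.099))
for n,a in {'narrow':[(336,157),(308,264)],'wide':[(266,423),(237,594)]}.items():
    line(n+' topface',bp(i,f(a,140,0,2.5),.05))
    line(n+' mid',bp(i,f(a,140,0,2.5),.047))
E
```

```text
pn base mid [0.6151 0.1584 0.099 ] L 0.0444 yaw 4.11
pn tip mid [0.6139 0.158  0.124 ] L 0.0434 yaw 3.87
pm base mid [0.625  0.0225 0.099 ] L 0.0641 yaw 4.23
pm tip mid [0.6235 0.0245 0.124 ] L 0.0627 yaw 3.31
plate n mid [0.6034 0.1571 0.099 ] L 0.07 yaw 4.93
plate n back mid [0.6291 0.1592 0.099 ] L 0.0697 yaw 4.18
plate m mid [0.6133 0.022  0.099 ] L 0.0904 yaw 4.81
plate m back mid [0.6395 0.024  0.099 ] L 0.0899 yaw 4.43
narrow topface mid [0.4927 0.1539 0.05  ] L 0.0444 yaw -13.24
narrow mid mid [0.4923 0.1543 0.047 ] L 0.0447 yaw -13.24
wide topface mid [0.465  0.0209 0.05  ] L 0.0839 yaw -8.27
wide mid mid [0.4643 0.0203 0.047 ] L 0.0846 yaw -8.27
```

Run:
```python
from h import *
rows([.4493,.1638,.12],-13.8,6)
```

```text
t3.25 pos [0.5584 0.023  0.2784] zhead 4.89 ydir [-0. -0. -1.] F [-0.88  0.64 -0.55] w 0.999
shift cm (tool now) [-14.97  15.84  -9.67] rot [2.000e-04 3.262e-01 4.000e-04] |deg| 18.7 shift in goal axes [-11.07  15.84 -13.96]
step mm 39.735849537402444 deg/row 3.1148276670115753
[-2.5,2.64,-1.61,0,0.054,0],[-2.4,2.64,-1.74,0,0.054,0],[-2.31,2.64,-1.87,0,0.054,0],[-2.2,2.64,-2,0,0.054,0],[-2.09,2.64,-2.11,0,0.054,0],[-1.97,2.64,-2.22,0,0.054,0],
```

Call:
arm_command([
  [-2.5,2.6,-1.6,0,0.054,0],
  [-2.4,2.6,-1.7,0,0.054,0],
  [-2.3,2.6,-1.9,0,0.054,0],
  [-2.2,2.7,-2.0,0,0.054,0],
  [-2.1,2.7,-2.1,0,0.054,0],
  [-2.0,2.6,-2.2,0,0.056,0],
  [0,0,0,0,0,0],
  [0,0,0,0,0,0],
])

```text
t: 4.25
ee_pos: [0.451, 0.1641, 0.1214]
orientation: [-0.437, 0.436, -0.556, 0.557]
force: [-0.2, 0.0, 0.1]
grip_width: 0.997
```

Run:
```python
from h import *
from cell import arm
import pickle
plan([.4493,.1638,.056],-13.8)
i=arm.camera_info('wrist'); im=arm.snapshot('wrist')[:,:,::-1].copy()
pickle.dump(i,open('w3.pkl','wb')); cv2.imwrite('pics/w3.png',im)
plan([.4493,.1638,.056],-13.8)
```

```text
t4.25 pos [0.451  0.1641 0.1214] zhead -13.74 ydir [ 0.002 -0.    -1.   ] F [-0.24  0.02  0.05] w 0.997
shift cm (tool now) [ 0.07  6.54 -0.16] rot [-0.0016  0.001  -0.0002] |deg| 0.1 shift in goal axes [ 0.07  6.54 -0.15]
t4.30 pos [0.4514 0.1641 0.1218] zhead -13.78 ydir [ 0.002  0.    -1.   ] F [ 0.52 -0.85  0.32] w 0.997
shift cm (tool now) [ 0.08  6.58 -0.21] rot [-0.0023  0.0004 -0.0006] |deg| 0.1 shift in goal axes [ 0.08  6.58 -0.2 ]
```

View pics/w3.png

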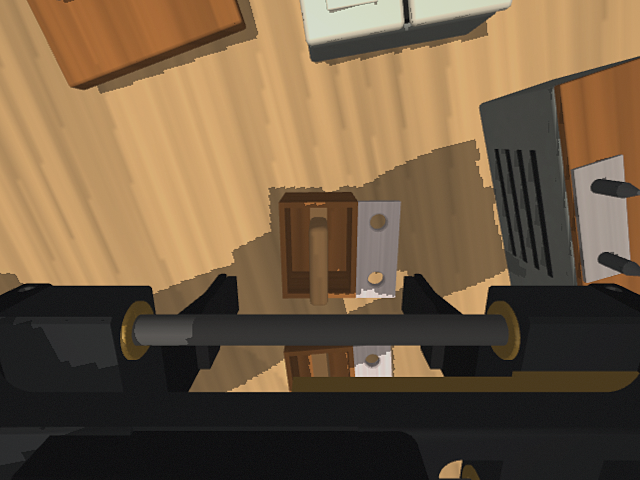

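Run:
```python
from h import *
import pickle
i=pickle.load(open('w3.pkl','rb'))
im=cv2.imread('pics/w3.png'); crop(im,270,180,420,310,5,'pics/w3c.png')
m,y=line('h',bp(i,[(378.,222),(376,278.5)],.05)); print(m-.043*np.array([np.cos(y),np.sin(y),0]))
```

```text
h mid [0.4924 0.1537 0.05  ] L 0.0439 yaw -12.96
[0.45052357 0.16331878 0.05      ]
```

View pics/w3c.png

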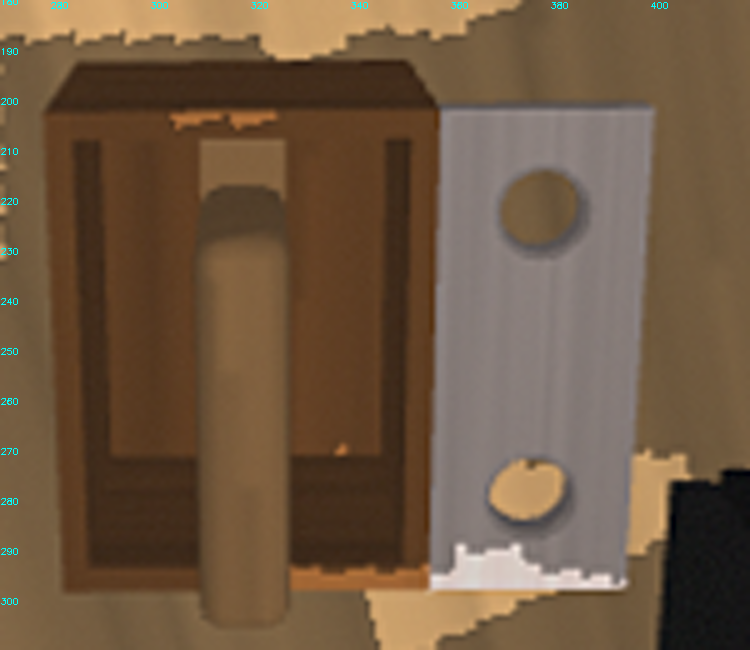

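Call:
arm_command([
  [0,1.5,-0.1,0,-0.005,0],
  [0,2,0,0,0,0],
  [0,1.5,0,0,0,0],
  [0,1,0,0,0,0],
  [0,0.5,0,0,0,0],
  [0,0,0,0,0,0],
  [0,0,0,0,0,0],
  [0,0,0,0,0,0],
])

```text
t: 5.3
ee_pos: [0.4492, 0.1653, 0.0561]
orientation: [-0.438, 0.438, -0.555, 0.555]
force: [0.0, -0.3, -0.4]
grip_width: 0.999
```

Call:
arm_command([
  [0,0,0,0,0,0],
  [0,0,0,0,0,0],
  [0,0,0,0,0,0],
  [0,0,0,0,0,0],
  [0,0,0,0,0,0],
  [0,0,0,0,0,0],
  [0,0,0,0,0,0],
  [0,0,0,0,0,0],
], jaw=1, grip_force=25)

```text
t: 6.3
ee_pos: [0.4488, 0.1651, 0.0555]
orientation: [0.438, -0.438, 0.555, -0.555]
force: [0.6, -0.3, -0.4]
grip_width: 0.17
```

Call:
arm_command([
  [0,-1,0,0,0,0],
  [0,-2,0,0,0,0],
  [0,-2,0,0,0,0],
  [0,-2,0,0,0,0],
  [0,-2,0,0,0,0],
  [0,-1,0,0,0,0],
  [0,0,0,0,0,0],
  [0,0,0,0,0,0],
])

```text
t: 7.3
ee_pos: [0.4481, 0.165, 0.1547]
orientation: [0.437, -0.438, 0.555, -0.555]
force: [-0.3, 0.2, -2.5]
grip_width: 0.133
```

```bash
cat >> h.py <<'E'
def wshot(name,box=None,s=3):
    from cell import arm
    import pickle
    i=arm.camera_info('wrist'); im=arm.snapshot('wrist')[:,:,::-1].copy()
    pickle.dump((i,arm.observe()),open(name+'.pkl','wb')); cv2.imwrite('pics/%s.png'%name,im)
    if box: crop(im,*box,s,'pics/%sc.png'%name)
    return i,im
E
python3 - <<'E'
from h import *
wshot('w4')
plan([.57,.16,.17],4.6)
E
```

```text
t7.35 pos [0.448  0.165  0.1545] zhead -13.47 ydir [-0.002 -0.    -1.   ] F [-0.8  -0.53 -2.34] w 0.14
shift cm (tool now) [-2.36 -1.57 11.98] rot [ 0.0017 -0.3153  0.0005] |deg| 18.1 shift in goal axes [ 1.47 -1.55 12.12]
```

View pics/w4.png

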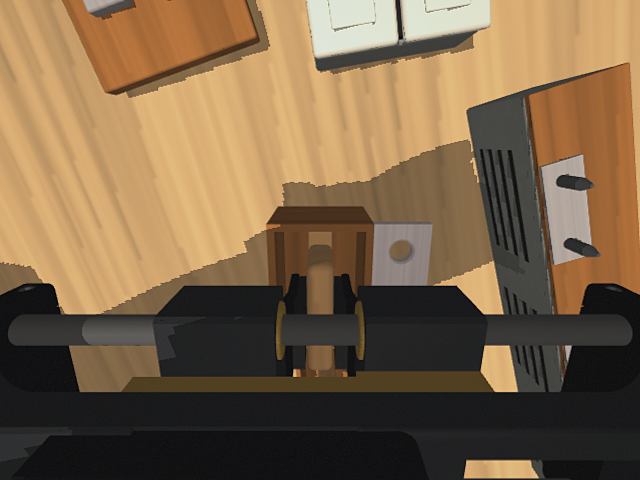

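Run:
```python
from h import *
import pickle
i,s=pickle.load(open('w4.pkl','rb'))
im=cv2.imread('pics/w4.png'); crop(im,360,210,445,290,8,'pics/w4c.png')
T=tool(s)
for n,p in {'hole':(401,251),'cornerL':(372,223),'cornerR':(432,222)}.items():
    P=bp(i,p,.149)[0]; print(n,P,'tool',T.inv().apply(P-s['ee_pos'])*1000)
```

```text
hole [0.49541557 0.17556881 0.149     ] tool [-21.33906688   5.45124889  43.6357537 ]
cornerL [0.4833342  0.19419594 0.149     ] tool [-36.64056909   5.46630489  27.54869496]
cornerR [0.51369844 0.18746409 0.149     ] tool [-37.16497239   5.41473033  58.64576261]
```

View pics/w4c.png

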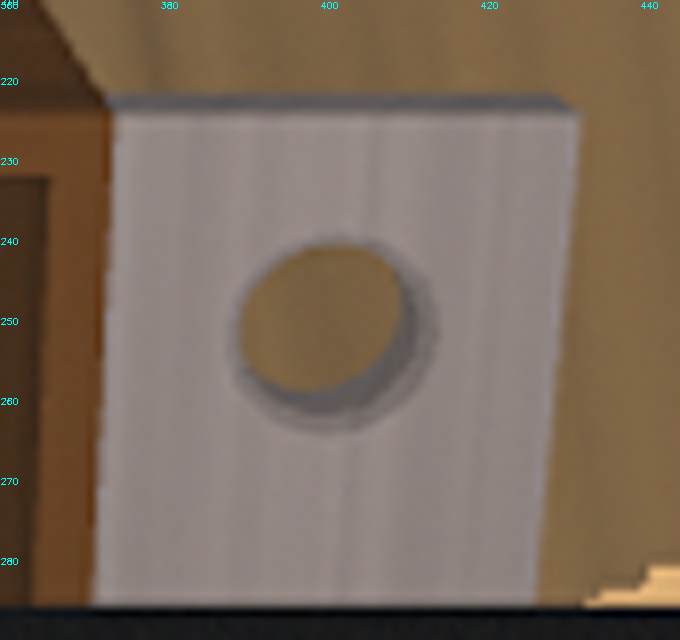

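Run:
```python
from h import *
rows([.571,.1554,.165],4.6,6)
```

```text
t7.35 pos [0.448  0.165  0.1545] zhead -13.47 ydir [-0.002 -0.    -1.   ] F [-0.8  -0.53 -2.34] w 0.14
shift cm (tool now) [-1.93 -1.07 12.18] rot [ 0.0017 -0.3153  0.0005] |deg| 18.1 shift in goal axes [ 1.94 -1.05 12.18]
step mm 20.632579388189786 deg/row 3.0111508474109723
[-0.32,-0.18,2.03,0,-0.053,0],[-0.21,-0.18,2.04,0,-0.053,0],[-0.11,-0.18,2.05,0,-0.053,0],[0,-0.18,2.06,0,-0.053,0],[0.11,-0.18,2.05,0,-0.053,0],[0.22,-0.17,2.04,0,-0.053,0],
```

Call:
arm_command([
  [-0.3,-0.5,2,0,-0.053,0],
  [-0.2,-0.5,2,0,-0.053,0],
  [-0.1,-0.1,2,0,-0.053,0],
  [0,0,2,0,-0.053,0],
  [0.1,0,2,0,-0.053,0],
  [0.2,0,2.1,0,-0.05,0],
  [0,0,0,0,0,0],
  [0,0,0,0,0,0],
])

```text
t: 8.35
ee_pos: [0.5687, 0.1558, 0.1655]
orientation: [-0.519, 0.52, -0.48, 0.479]
force: [-0.2, -0.2, -1.6]
grip_width: 0.137
```

Run:
```python
from h import *
plan([.571,.1554,.152],4.6)
wshot('w5',(340,170,460,300),6)
```

```text
t8.35 pos [0.5687 0.1558 0.1655] zhead 4.53 ydir [-0.002 -0.    -1.   ] F [-0.24 -0.2  -1.57] w 0.137
shift cm (tool now) [0.06 1.35 0.22] rot [ 0.0023 -0.0011  0.    ] |deg| 0.1 shift in goal axes [0.06 1.35 0.22]
```

View pics/w5c.png

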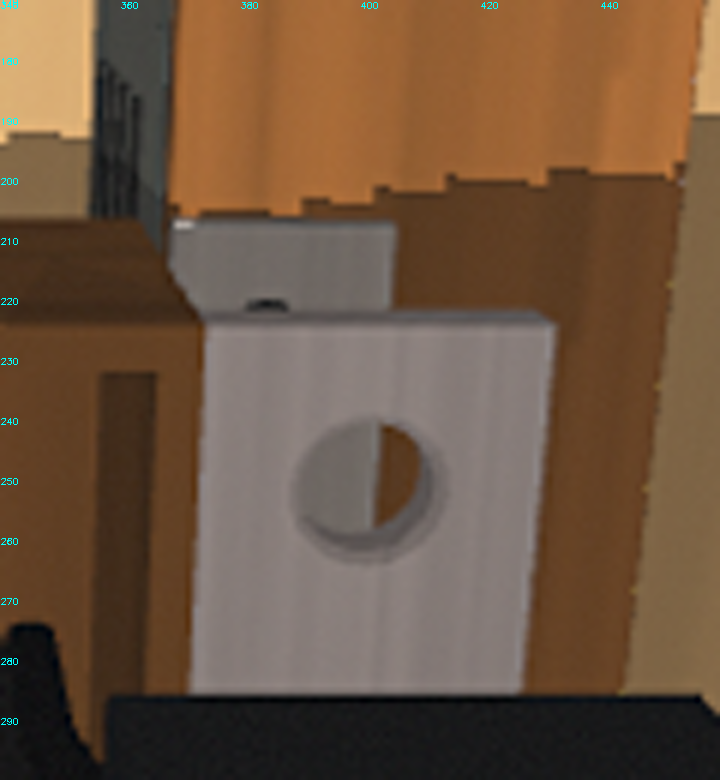

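Run:
```python
from h import *
import pickle
i,s=pickle.load(open('w5.pkl','rb'))
i2=pickle.load(open('w2.pkl','rb'))
f=lambda a,x0,y0,s: np.array(a,float)/s+[x0,y0]
print(bp(i,f([(397,222)],340,170,6),.099), 'w2:',bp(i2,f([(269,70)],365,30,6),.099))
T=tool(s)
p=bp(i,f([(369,490)],340,170,6),s['ee_pos'][2]-.0055)[0]; print('hole',p,T.inv().apply(p-s['ee_pos']))
a=np.radians(4.6);x=np.array([np.cos(a),np.sin(a),0]);y=np.array([-x[1],x[0],0])
pin=np.array([.6146,.1583,.099])+.022*y; print('pin1',pin)
th=np.linspace(0,6.28,40); c=pin+.004*(np.outer(np.cos(th),x)+np.outer(np.sin(th),y)); q=pj(i,c); print('pred top of base px',q[q[:,1].argmin()])
```

```text
[[0.6264011  0.19381556 0.099     ]] w2: [[0.62655194 0.19396672 0.099     ]]
hole [0.61076265 0.18014521 0.16029885] [-0.02086388  0.00542246  0.04380337]
pin1 [0.61283562 0.18022914 0.099     ]
pred top of base px [384.2999713 218.9008109]
```

Call:
arm_command([
  [0,0.5,0.2,0.002,0,0],
  [0,1,0,0,0,0],
  [0,1,0,0,0,0],
  [0,0,0,0,0,0],
  [0,0,0,0,0,0],
  [0,0,0,0,0,0],
  [0,0,0,0,0,0],
  [0,0,0,0,0,0],
])

```text
t: 9.4
ee_pos: [0.572, 0.156, 0.1418]
orientation: [0.52, -0.519, 0.479, -0.48]
force: [-0.5, 0.3, -2.0]
grip_width: 0.134
```

Run:
```python
from h import *
plan([.571,.1554,.110],4.6)
wshot('w6',(340,170,460,300),6)
```

```text
t9.40 pos [0.572  0.156  0.1418] zhead 4.58 ydir [ 0.002  0.    -1.   ] F [-0.46  0.26 -2.04] w 0.134
shift cm (tool now) [ 0.05  3.18 -0.12] rot [-0.0024 -0.0003 -0.    ] |deg| 0.1 shift in goal axes [ 0.05  3.18 -0.11]
```

View pics/w6c.png

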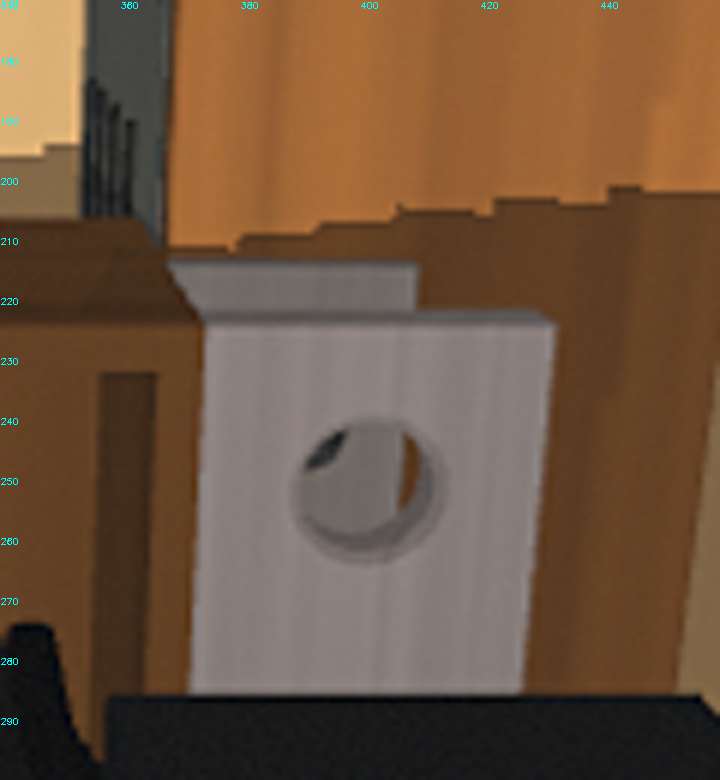

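Run:
```python
from h import *
import pickle
i,s=pickle.load(open('w6.pkl','rb')); T=tool(s)
p=bp(i,[(340+369/6,170+490/6)],s['ee_pos'][2]-.0055)[0]; print('hole',p)
a=np.radians(4.6);x=np.array([np.cos(a),np.sin(a),0]);y=np.array([-x[1],x[0],0])
pin=np.array([.6146,.1583,0])+.022*y
im=cv2.imread('pics/w6.png'); s=6
big=cv2.resize(im[170:300,340:460],None,fx=s,fy=s,interpolation=cv2.INTER_CUBIC)
for z,r in ((.099,.004),(.116,.004),(.124,.002)):
    th=np.linspace(0,6.28,40); c=pin+[0,0,z]+r*(np.outer(np.cos(th),x)+np.outer(np.sin(th),y))
    cv2.polylines(big,[((pj(i,c)-[340,170]+.5)*s).astype(int)],True,(0,255,255),1)
print('pin',pin)
cv2.imwrite('pics/w6o.png',big)
```

```text
hole [0.61421762 0.18019978 0.13621375]
pin [0.61283562 0.18022914 0.        ]
```

View pics/w6o.png

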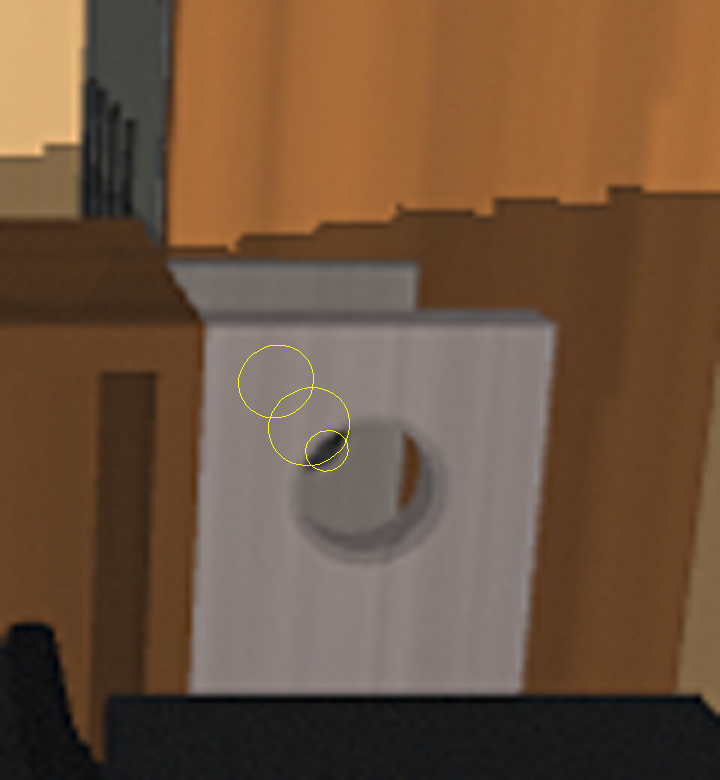

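Call:
arm_command([
  [0,0.2,-0.14,0,0,0],
  [0,0.3,0,0,0,0],
  [0,0.4,0,0,0,0],
  [0,0.4,0,0,0,0],
  [0,0.4,0,0,0,0],
  [0,0.4,0,0,0,0],
  [0,0.4,0,0,0,0],
  [0,0,0,0,0,0],
])

```text
t: 10.45
ee_pos: [0.5702, 0.1558, 0.116]
orientation: [0.52, -0.519, 0.479, -0.48]
force: [-1.0, 0.7, -2.4]
grip_width: 0.136
```

Call:
arm_command([
  [0,0.2,0,0,0,0],
  [0,0.2,0,0,0,0],
  [0,0.1,0,0,0,0],
  [0,0.1,0,0,0,0],
  [0,0,0,0,0,0],
  [0,0,0,0,0,0],
  [0,0,0,0,0,0],
  [0,0,0,0,0,0],
])

```text
t: 11.45
ee_pos: [0.5706, 0.1559, 0.1109]
orientation: [0.52, -0.519, 0.479, -0.48]
force: [-4.9, -0.2, 6.0]
grip_width: 0.134
```

Run:
```python
from h import *
plan([.571,.1554,.110],4.6)
wshot('w7',(340,170,460,300),6)
```

```text
t11.45 pos [0.5706 0.1559 0.1109] zhead 4.58 ydir [ 0.002  0.    -1.   ] F [-4.92 -0.2   5.98] w 0.134
shift cm (tool now) [0.05 0.09 0.04] rot [-0.0021 -0.0003 -0.    ] |deg| 0.1 shift in goal axes [0.05 0.09 0.04]
```

View pics/w7c.png

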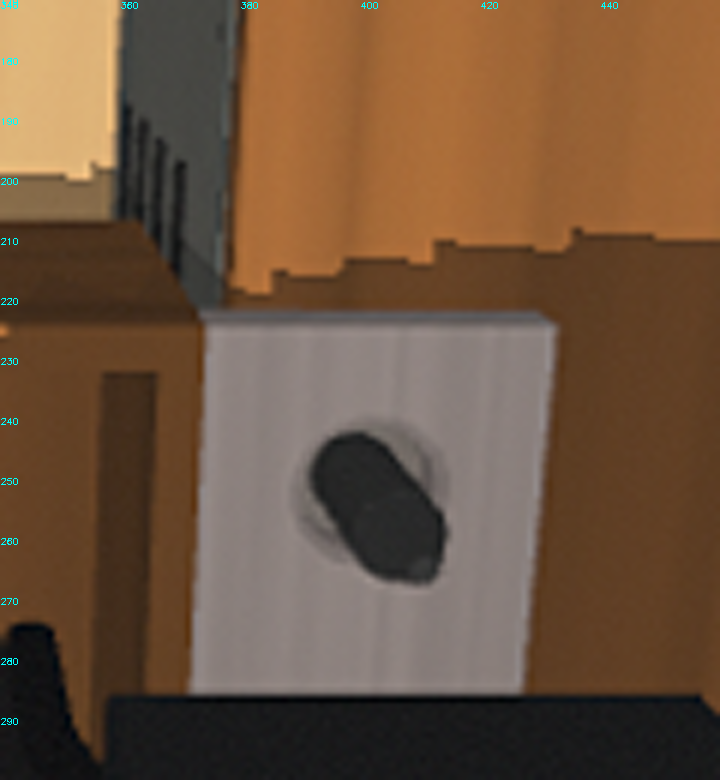

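Call:
arm_command([
  [0,0,0,0,0,0],
  [0,0,0,0,0,0],
  [0,0,0,0,0,0],
  [0,0,0,0,0,0],
  [0,-1,0,0,0,0],
  [0,-2,0,0,0,0],
  [0,-3,0,0,0,0],
  [0,-3,0,0,0,0],
], jaw=0.55)

```text
t: 12.5
ee_pos: [0.5708, 0.1559, 0.2033]
orientation: [0.521, -0.519, 0.479, -0.48]
force: [1.2, -0.1, -1.1]
grip_width: 0.447
```

Call:
arm_command([
  [0,-3,-2,0,0,0],
  [0,-3,-2,0,0,0],
  [3,0,-2,0,0,0],
  [3,0,-2,0,0,0],
  [3,0,0,0,0,0],
  [3,0,0,0,0,0],
  [0,0,0,0,0,0],
  [0,0,0,0,0,0],
], jaw=0)

```text
t: 13.5
ee_pos: [0.5004, 0.0302, 0.2615]
orientation: [0.52, -0.519, 0.479, -0.48]
force: [-0.6, -0.2, 1.2]
grip_width: 0.995
```

Run:
```python
from h import *
wshot('w8')
plan([.571,.1554,.110],4.6)
```

```text
t13.55 pos [0.5002 0.0305 0.2612] zhead 4.61 ydir [ 0.003  0.001 -1.   ] F [0.25 0.75 0.13] w 0.997
shift cm (tool now) [-11.87  15.15   8.01] rot [-0.0031  0.0001 -0.0003] |deg| 0.2 shift in goal axes [-11.88  15.12   8.05]
```

View pics/w8.png

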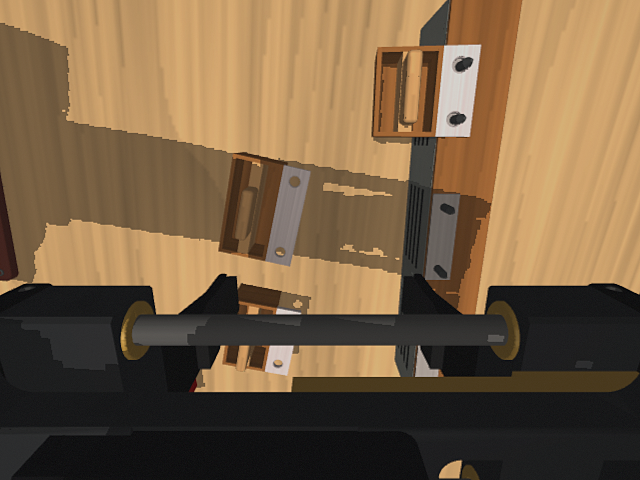

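Run:
```python
from h import *
import pickle
i,s=pickle.load(open('w8.pkl','rb'))
im=cv2.imread('pics/w8.png'); crop(im,210,140,320,280,5,'pics/w8c.png')
m,y=line('h',bp(i,[(294.,182),(280,252)],.05)); o=m-.043*np.array([np.cos(y),np.sin(y),0]);print(o)
rows([o[0],o[1],.12],np.degrees(y),6)
```

```text
h mid [0.4646 0.0206 0.05  ] L 0.0838 yaw -8.03
[0.42206228 0.02655977 0.05      ]
t13.55 pos [0.5002 0.0305 0.2612] zhead 4.61 ydir [ 0.003  0.001 -1.   ] F [0.25 0.75 0.13] w 0.997
shift cm (tool now) [-0.23 14.1  -7.87] rot [-0.003   0.2206 -0.0006] |deg| 12.6 shift in goal axes [ 1.49 14.12 -7.69]
step mm 26.90757020408311 deg/row 2.106356026347875
[-0.04,2.35,-1.31,-0.001,0.037,-0],[0.01,2.35,-1.31,-0.001,0.037,-0],[0.06,2.35,-1.31,-0.001,0.037,-0],[0.11,2.35,-1.3,-0.001,0.037,-0],[0.15,2.35,-1.3,-0.001,0.037,-0],[0.2,2.35,-1.29,-0.001,0.037,-0],
```

View pics/w8c.png

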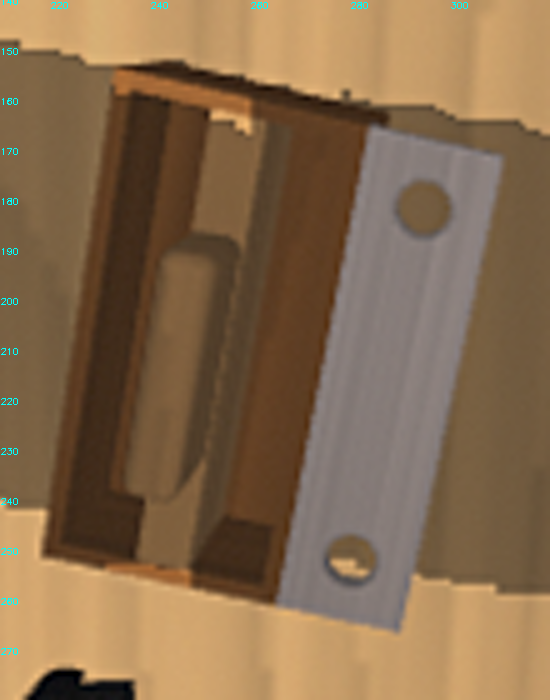

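Call:
arm_command([
  [0,2.3,-1.3,0,0.037,0],
  [0,2.3,-1.3,0,0.037,0],
  [0.1,2.3,-1.3,0,0.037,0],
  [0.1,2.3,-1.3,0,0.037,0],
  [0.1,2.4,-1.3,0,0.037,0],
  [0.2,2.5,-1.3,0,0.036,0],
  [0,0,0,0,0,0],
  [0,0,0,0,0,0],
])

```text
t: 14.55
ee_pos: [0.4234, 0.0262, 0.1205]
orientation: [-0.465, 0.463, -0.533, 0.535]
force: [0.6, -0.9, 0.5]
grip_width: 0.999
```

Run:
```python
from h import *
plan([.4221,.0266,.056],-8.1)
wshot('w9')
```

```text
t14.55 pos [0.4234 0.0262 0.1205] zhead -7.99 ydir [ 0.004  0.    -1.   ] F [ 0.6  -0.85  0.46] w 0.999
shift cm (tool now) [-0.02  6.45 -0.16] rot [-0.0038  0.0019 -0.0006] |deg| 0.2 shift in goal axes [-0.02  6.45 -0.13]
```

View pics/w9.png

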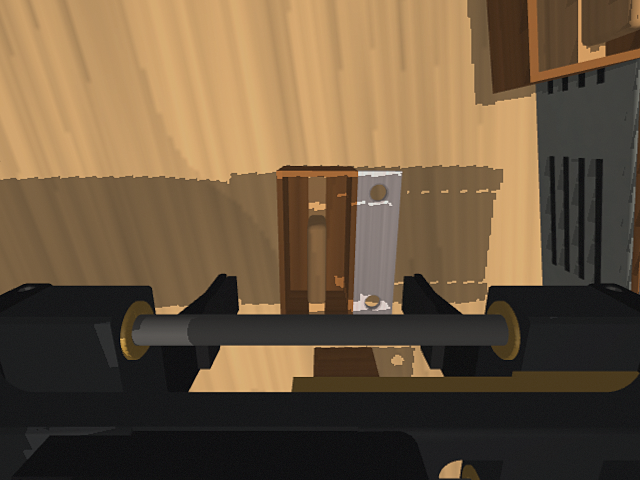

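Call:
arm_command([
  [0,1.5,-0.1,-0.003,0,0],
  [0,2,0,0,0,0],
  [0,1.5,0,0,0,0],
  [0,1,0,0,0,0],
  [0,0.45,0,0,0,0],
  [0,0,0,0,0,0],
  [0,0,0,0,0,0],
  [0,0,0,0,0,0],
])

```text
t: 15.6
ee_pos: [0.4217, 0.0259, 0.0552]
orientation: [0.464, -0.463, 0.534, -0.534]
force: [0.4, -0.5, 0.4]
grip_width: 1.001
```

Call:
arm_command([
  [0,0,0,0,0,0],
  [0,0,0,0,0,0],
  [0,0,0,0,0,0],
  [0,0,0,0,0,0],
  [0,0,0,0,0,0],
  [0,0,0,0,0,0],
  [0,0,0,0,0,0],
  [0,0,0,0,0,0],
], jaw=1)

```text
t: 16.6
ee_pos: [0.4212, 0.026, 0.0547]
orientation: [0.463, -0.464, 0.534, -0.534]
force: [-0.2, -0.0, 0.6]
grip_width: 0.174
```

Call:
arm_command([
  [0,-1,0,0,0,0],
  [0,-2,0,0,0,0],
  [0,-2,0,0,0,0],
  [0,-2,0,0,0,0],
  [0,-2,0,0,0,0],
  [0,-2,0,0,0,0],
  [0,0,0,0,0,0],
  [0,0,0,0,0,0],
])

```text
t: 17.6
ee_pos: [0.4209, 0.026, 0.1642]
orientation: [0.463, -0.464, 0.535, -0.533]
force: [-0.3, -0.3, -0.6]
grip_width: 0.134
```

Run:
```python
from h import *
wshot('w10',(350,160,450,290),6)
rows([.6362-.0429,-.1108-.0034,.168],4.6,8)
```

```text
t17.65 pos [0.4206 0.0261 0.1638] zhead -8.08 ydir [-0.002  0.001 -1.   ] F [-0.3  -0.27 -1.07] w 0.133
shift cm (tool now) [11.46 -0.47 19.07] rot [ 0.0025 -0.2213 -0.0007] |deg| 12.7 shift in goal axes [15.36 -0.42 16.09]
step mm 27.8120973250407 deg/row 1.5849381701920477
[1.43,-0.06,2.38,0,-0.028,-0],[1.5,-0.06,2.34,0,-0.028,-0],[1.56,-0.06,2.3,0,-0.028,-0],[1.63,-0.06,2.26,0,-0.028,-0],[1.69,-0.06,2.21,0,-0.028,-0],[1.75,-0.05,2.16,0,-0.028,-0],[1.81,-0.05,2.11,0,-0.028,-0],[1.86,-0.05,2.06,0,-0.028,-0],
```

View pics/w10c.png

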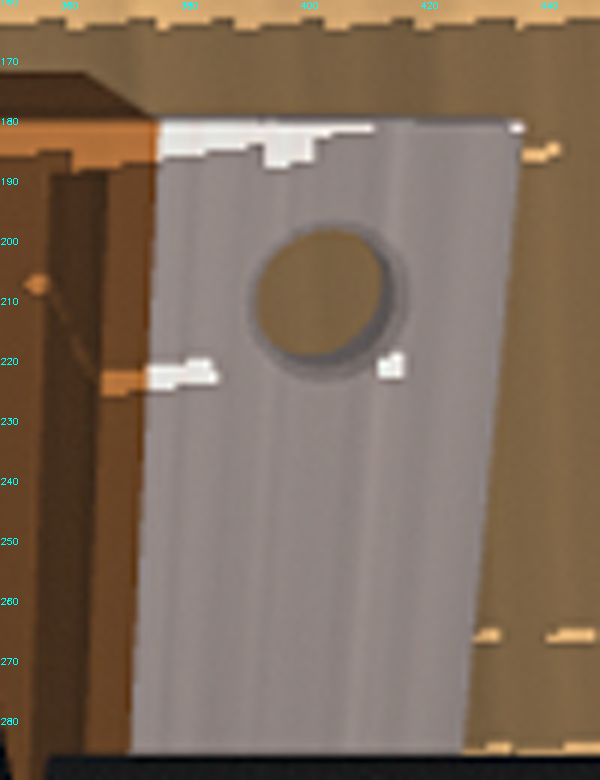

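Run:
```python
from h import *
import pickle
i,s=pickle.load(open('w10.pkl','rb')); T=tool(s)
p=bp(i,[(404.7,210.3),(350+158/6,160+120/6),(350+522/6,160+122/6)],s['ee_pos'][2]-.0047); print(T.inv().apply(p-s['ee_pos'])*1000)
```

```text
[[-43.36055903   4.60542903  44.13288315]
 [-58.72233413   4.65156095  28.90091074]
 [-58.549026     4.57335615  59.18129762]]
```

Call:
arm_command([
  [1.4,0,2.4,0,-0.028,0],
  [1.5,0,2.3,0,-0.028,0],
  [1.6,0,2.3,0,-0.028,0],
  [1.6,0,2.3,0,-0.028,0],
  [1.7,-0.1,2.2,0,-0.028,0],
  [1.8,-0.1,2.1,0,-0.028,0],
  [1.8,-0.1,2.1,0,-0.028,0],
  [1.9,0,1.9,0,-0.026,0],
])

```text
t: 18.65
ee_pos: [0.5918, -0.1153, 0.1659]
orientation: [-0.52, 0.52, -0.48, 0.478]
force: [-0.8, 0.5, -1.6]
grip_width: 0.138
```

Call:
arm_command([
  [0,0,0,0,0,0],
  [0,0,0,0,0,0],
  [0,0,0,0,0,0],
  [0,0,0,0,0,0],
  [0,0,0,0,0,0],
  [0,0,0,0,0,0],
  [0,0,0,0,0,0],
  [0,0,0,0,0,0],
])

```text
t: 19.65
ee_pos: [0.5919, -0.115, 0.1675]
orientation: [-0.52, 0.52, -0.48, 0.479]
force: [0.1, -0.1, -1.9]
grip_width: 0.137
```

Run:
```python
from h import *
plan([.6362-.0429,-.1108-.0034,.152],4.6)
wshot('w11',(340,130,460,290),5)
```

```text
t19.65 pos [ 0.5919 -0.115   0.1675] zhead 4.64 ydir [-0.001  0.001 -1.   ] F [ 0.07 -0.05 -1.91] w 0.137
shift cm (tool now) [-0.06  1.55  0.15] rot [ 0.001   0.0007 -0.0007] |deg| 0.1 shift in goal axes [-0.07  1.55  0.15]
```

View pics/w11c.png

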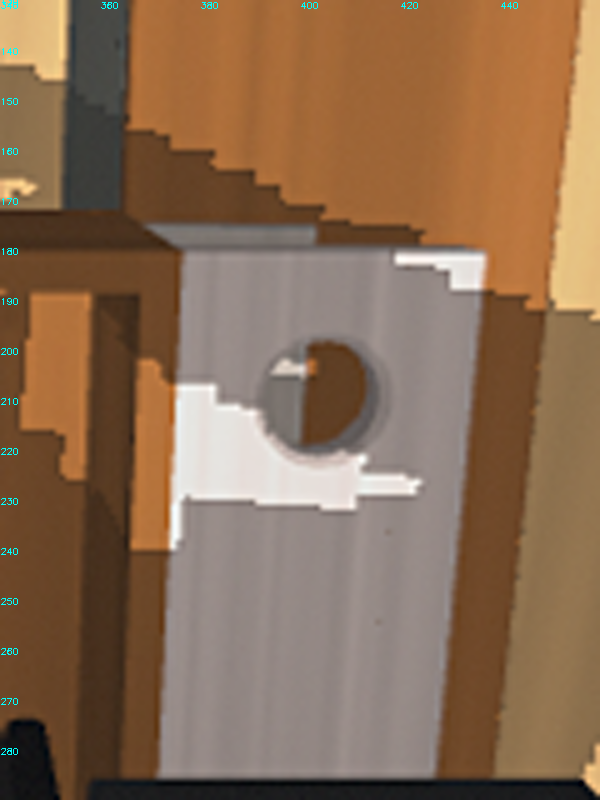

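```bash
cat >> h.py <<'E'
A=np.radians(4.6);X=np.array([np.cos(A),np.sin(A),0]);Y=np.array([-X[1],X[0],0])
def overlay(name,pins,half,box,s):
    import pickle
    i,st=pickle.load(open(name+'.pkl','rb')); im=cv2.imread('pics/%s.png'%name); x0,y0,x1,y1=box
    big=cv2.resize(im[y0:y1,x0:x1],None,fx=s,fy=s,interpolation=cv2.INTER_CUBIC)
    th=np.linspace(0,6.28,40)
    for sg in (1,-1):
        pin=np.array([pins[0],pins[1],0])+sg*half*Y
        for z,r in ((.099,.004),(.116,.004),(.124,.002)):
            c=pin+[0,0,z]+r*(np.outer(np.cos(th),X)+np.outer(np.sin(th),Y))
            cv2.polylines(big,[((pj(i,c)-[x0,y0]+.5)*s).astype(int)],True,(0,255,255),1)
    c=np.array([pins[0],pins[1],.099])+np.array([.0145*X+(half+.013)*Y,.0145*X-(half+.013)*Y,-.0115*X-(half+.013)*Y,-.0115*X+(half+.013)*Y])
    cv2.polylines(big,[((pj(i,c)-[x0,y0]+.5)*s).astype(int)],True,(255,255,0),1)
    cv2.imwrite('pics/%so.png'%name,big)
E
python3 - <<'E'
from h import *
import pickle
i,s=pickle.load(open('w11.pkl','rb')); T=tool(s)
print('corner',bp(i,[(403.6,175)],.099),'pred',np.array([.6362,-.1108])+(.0145*X+.055*Y)[:2])
h=bp(i,[(340+323/5,130+402/5)],s['ee_pos'][2]-.0047)[0]; pin=np.array([.6362,-.1108,0])+.042*Y
d=pin-h; d[2]=0; print('hole',h,'pin',pin,'tool shift',T.inv().apply(d)*1000)
overlay('w11',(.6362,-.1108),.042,(340,130,460,290),5)
i=pickle.load(open('w1.pkl','rb'))
E
```

```text
corner [[ 0.64502067 -0.05533248  0.099     ]] pred [ 0.64624235 -0.05481428]
hole [ 0.63203737 -0.0682927   0.16278154] pin [ 0.63283165 -0.06893529  0.        ] tool shift [ 0.70468848 -0.00110027  0.73973468]
```

View pics/w11o.png

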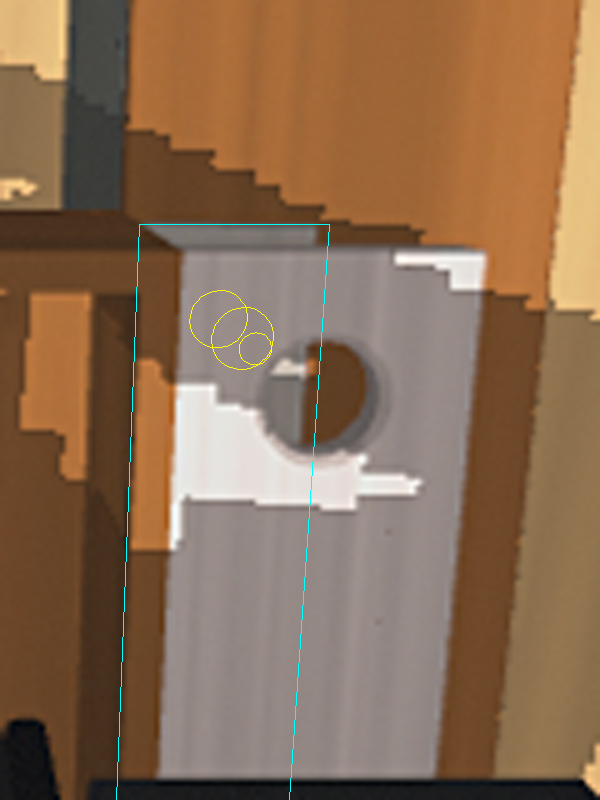

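Call:
arm_command([
  [0.08,0.5,0,0,0,0],
  [0,1,0,0,0,0],
  [0,1,0,0,0,0],
  [0,0.2,0,0,0,0],
  [0,0,0,0,0,0],
  [0,0,0,0,0,0],
  [0,0,0,0,0,0],
  [0,0,0,0,0,0],
])

```text
t: 20.7
ee_pos: [0.5921, -0.1158, 0.1408]
orientation: [-0.52, 0.52, -0.48, 0.479]
force: [-0.1, -0.1, -1.2]
grip_width: 0.135
```

Run:
```python
from h import *
plan([.5919,-.1155,.110],4.5)
wshot('w12')
overlay('w12',(.6348,-.1111),.042,(340,130,460,290),5)
```

```text
t20.70 pos [ 0.5921 -0.1158  0.1408] zhead 4.65 ydir [-0.001  0.    -1.   ] F [-0.12 -0.08 -1.21] w 0.135
shift cm (tool now) [-0.03  3.08 -0.01] rot [ 0.0005  0.0025 -0.0004] |deg| 0.2 shift in goal axes [-0.03  3.08 -0.02]
```

View pics/w12o.png

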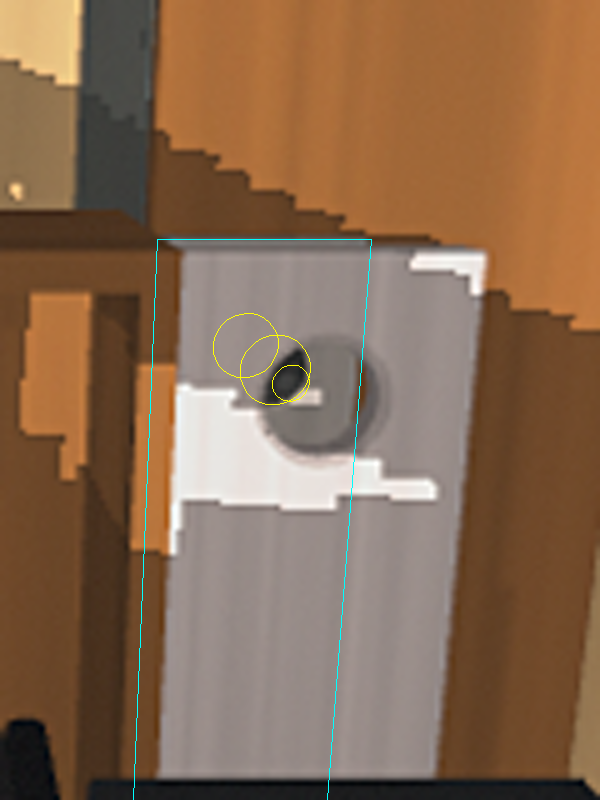

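Run:
```python
from h import *
import pickle
i,s=pickle.load(open('w12.pkl','rb')); T=tool(s)
h=bp(i,[(340+323/5-.5,130+398/5-.5)],s['ee_pos'][2]-.0047)[0]; pin=np.array([.6348,-.1111,0])+.042*Y
d=pin-h; d[2]=0; print('hole',h,'pin',pin,'tool shift',T.inv().apply(d)*1000)
```

```text
hole [ 0.63190615 -0.06847738  0.13599494] pin [ 0.63143165 -0.06923529  0.        ] tool shift [ 7.17015891e-01 -7.45855416e-05 -5.34285832e-01]
```

Call:
arm_command([
  [0.05,0.2,-0.03,0,0,0],
  [0,0.3,0,0,0,0],
  [0,0.4,0,0,0,0],
  [0,0.4,0,0,0,0],
  [0,0.4,0,0,0,0],
  [0,0.4,0,0,0,0],
  [0,0.4,0,0,0,0],
  [0,0,0,0,0,0],
])

```text
t: 21.75
ee_pos: [0.5913, -0.1162, 0.1149]
orientation: [-0.52, 0.52, -0.48, 0.479]
force: [0.0, -0.3, -1.1]
grip_width: 0.136
```

Call:
arm_command([
  [0,0.2,0,0,0,0],
  [0,0.2,0,0,0,0],
  [0,0.1,0,0,0,0],
  [0,0.1,0,0,0,0],
  [0,0,0,0,0,0],
  [0,0,0,0,0,0],
  [0,0,0,0,0,0],
  [0,0,0,0,0,0],
])

```text
t: 22.75
ee_pos: [0.5916, -0.1163, 0.1108]
orientation: [-0.52, 0.52, -0.48, 0.479]
force: [-4.9, 0.1, 6.8]
grip_width: 0.141
```

Run:
```python
from h import *
plan([.5919,-.1155,.110],4.5)
wshot('w13',(340,130,460,290),5)
```

```text
t22.75 pos [ 0.5916 -0.1163  0.1108] zhead 4.65 ydir [-0.001  0.    -1.   ] F [-4.9   0.11  6.77] w 0.141
shift cm (tool now) [-0.07  0.08  0.04] rot [ 0.0009  0.0026 -0.0005] |deg| 0.2 shift in goal axes [-0.07  0.08  0.04]
```

View pics/w13c.png

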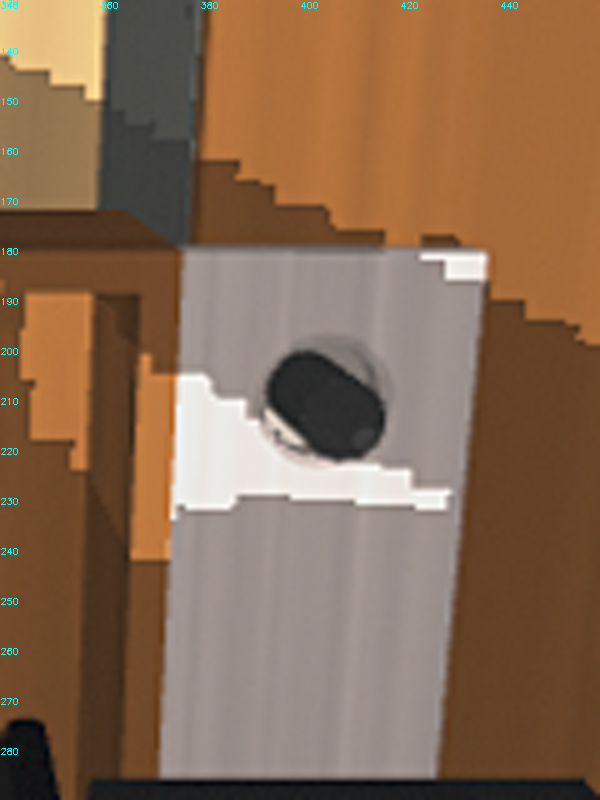

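Call:
arm_command([
  [0,0,0,0,0,0],
  [0,0,0,0,0,0],
  [0,0,0,0,0,0],
  [0,0,0,0,0,0],
  [0,-1,0,0,0,0],
  [0,-2,0,0,0,0],
  [0,-3,0,0,0,0],
  [0,-3,0,0,0,0],
], jaw=0.55)

```text
t: 23.8
ee_pos: [0.5921, -0.1164, 0.2022]
orientation: [0.52, -0.52, 0.479, -0.48]
force: [0.7, 0.4, 0.8]
grip_width: 0.452
```

Call:
arm_command([
  [0,-3,-2,0,0,0],
  [0,-2,-2,0,0,0],
  [0.5,0,-2,0,0,0],
  [0.5,0,-2,0,0,0],
  [1,0,-2,0,0,0],
  [1,0,-2,0,0,0],
  [0,0,0,0,0,0],
  [0,0,0,0,0,0],
], jaw=0)

```text
t: 24.8
ee_pos: [0.4753, -0.1559, 0.2507]
orientation: [0.52, -0.52, 0.479, -0.48]
force: [-0.8, -0.1, 0.3]
grip_width: 0.999
```

Run:
```python
from h import *
wshot('w14')
plan([.571,.1554,.110],4.6)
```

```text
t24.85 pos [ 0.4753 -0.1558  0.2504] zhead 4.65 ydir [ 0.  0. -1.] F [-0.21 -0.5  -0.69] w 1.001
shift cm (tool now) [-30.24  14.05  12.05] rot [-0.0005  0.001  -0.0002] |deg| 0.1 shift in goal axes [-30.25  14.04  12.03]
```

View pics/w14.png

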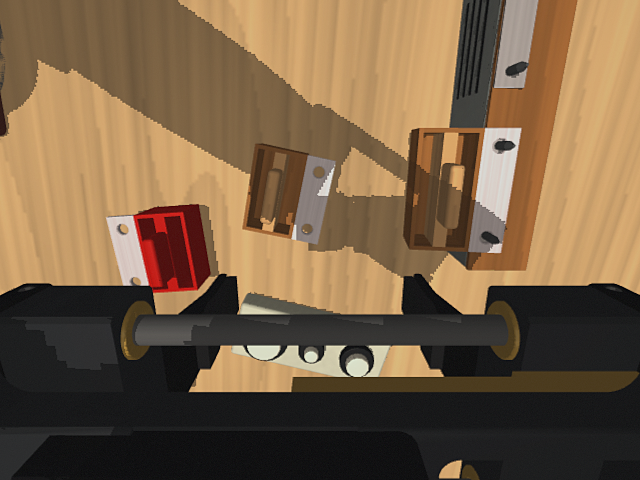

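Wide holder hangs on its pins. Medium holder's holes are at about (319,172) and (307,229).

Run:
```python
from h import *
import pickle
i,s=pickle.load(open('w14.pkl','rb'))
im=cv2.imread('pics/w14.png'); crop(im,235,135,345,250,6,'pics/w14c.png')
m,y=line('h',bp(i,[(319.,172),(307,229)],.05)); o=m-.043*np.array([np.cos(y),np.sin(y),0]);print(o)
rows([o[0],o[1],.12],np.degrees(y),6)
```

```text
h mid [ 0.4675 -0.1422  0.05  ] L 0.0644 yaw -7.51
[ 0.42482554 -0.13653421  0.05      ]
t24.85 pos [ 0.4753 -0.1558  0.2504] zhead 4.65 ydir [ 0.  0. -1.] F [-0.21 -0.5  -0.69] w 1.001
shift cm (tool now) [-2.32 13.04 -4.88] rot [-4.000e-04  2.122e-01 -2.000e-04] |deg| 12.2 shift in goal axes [-1.25 13.04 -5.26]
step mm 23.528394814513483 deg/row 2.026765865750794
[-0.39,2.17,-0.81,-0,0.035,-0],[-0.36,2.17,-0.83,-0,0.035,-0],[-0.33,2.17,-0.84,-0,0.035,-0],[-0.3,2.17,-0.85,-0,0.035,-0],[-0.27,2.17,-0.86,-0,0.035,-0],[-0.24,2.17,-0.87,-0,0.035,-0],
```

View pics/w14c.png

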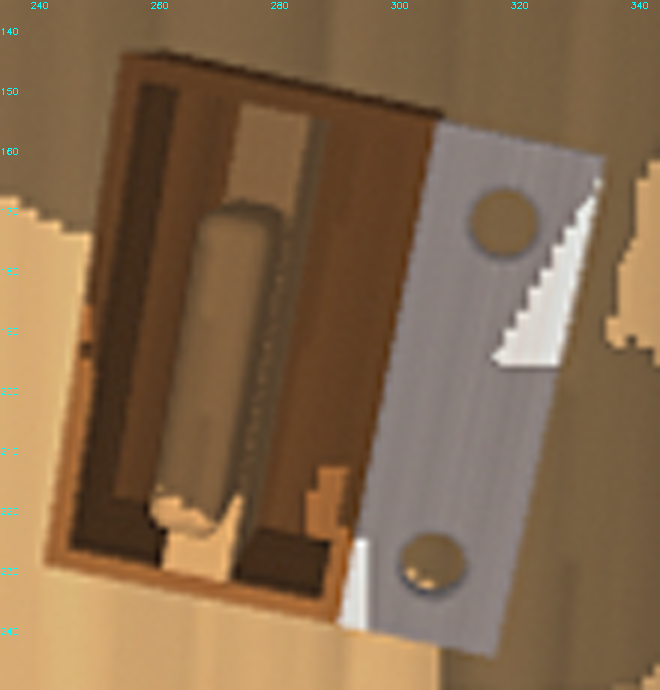

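Run:
```python
from h import *
import pickle
i,s=pickle.load(open('w14.pkl','rb'))
print(bp(i,[(198,206),(210,270),(135,212)],.05))
```

```text
[[ 0.34190808 -0.1575839   0.05      ]
 [ 0.35423393 -0.23218591  0.05      ]
 [ 0.27240685 -0.16989203  0.05      ]]
```

Call:
arm_command([
  [-0.4,2.1,-0.8,0,0.035,0],
  [-0.4,2.2,-0.8,0,0.035,0],
  [-0.3,2.2,-0.8,0,0.035,0],
  [-0.3,2.2,-0.9,0,0.035,0],
  [-0.3,2.2,-0.9,0,0.035,0],
  [-0.2,2.2,-0.9,0,0.036,0],
  [0,0,0,0,0,0],
  [0,0,0,0,0,0],
])

```text
t: 25.85
ee_pos: [0.4246, -0.1366, 0.1196]
orientation: [-0.467, 0.467, -0.531, 0.531]
force: [0.4, -0.2, 1.0]
grip_width: 1.001
```

Run:
```python
from h import *
plan([.4248,-.1365,.056],-7.5)
wshot('w15')
```

```text
t25.85 pos [ 0.4246 -0.1366  0.1196] zhead -7.38 ydir [ 0.  0. -1.] F [ 0.38 -0.23  1.05] w 1.001
shift cm (tool now) [-0.01  6.36  0.02] rot [-0.0003  0.002  -0.0001] |deg| 0.1 shift in goal axes [-0.01  6.36  0.02]
```

View pics/w15.png

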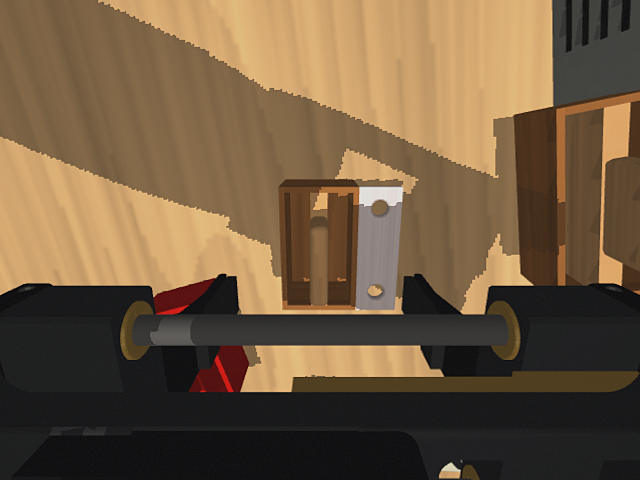

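Call:
arm_command([
  [0,1.5,0,0,0,0],
  [0,2,0,0,0,0],
  [0,1.5,0,0,0,0],
  [0,1,0,0,0,0],
  [0,0.4,0,0,0,0],
  [0,0,0,0,0,0],
  [0,0,0,0,0,0],
  [0,0,0,0,0,0],
])

```text
t: 26.9
ee_pos: [0.4238, -0.1366, 0.0552]
orientation: [0.466, -0.466, 0.531, -0.531]
force: [0.4, -0.8, -0.8]
grip_width: 1.0
```

Call:
arm_command([
  [0,0,0,0,0,0],
  [0,0,0,0,0,0],
  [0,0,0,0,0,0],
  [0,0,0,0,0,0],
  [0,0,0,0,0,0],
  [0,0,0,0,0,0],
  [0,0,0,0,0,0],
  [0,0,0,0,0,0],
], jaw=1)

```text
t: 27.9
ee_pos: [0.4234, -0.1364, 0.0546]
orientation: [0.466, -0.467, 0.532, -0.531]
force: [1.2, -0.2, -0.0]
grip_width: 0.175
```

Call:
arm_command([
  [0,-1,0,0,0,0],
  [0,-2,0,0,0,0],
  [0,-2,0,0,0,0],
  [0,-2,0,0,0,0],
  [0,-2,0,0,0,0],
  [0,-2,0,0,0,0],
  [0,0,0,0,0,0],
  [0,0,0,0,0,0],
])

```text
t: 28.9
ee_pos: [0.4231, -0.1362, 0.1641]
orientation: [0.466, -0.467, 0.532, -0.531]
force: [-0.6, -0.1, -1.7]
grip_width: 0.137
```

Run:
```python
from h import *
wshot('w16',(350,170,450,290),6)
rows([.6248-.0429,.0234-.0034,.168],4.6,8)
```

```text
t28.95 pos [ 0.4228 -0.1361  0.1637] zhead -7.45 ydir [-0.002  0.001 -1.   ] F [-0.26 -0.31 -1.54] w 0.141
shift cm (tool now) [-17.54  -0.45  13.75] rot [ 0.0024 -0.2103 -0.0013] |deg| 12.1 shift in goal axes [-14.29  -0.43  17.11]
step mm 27.864619609770127 deg/row 1.506553177128593
[-2.19,-0.06,1.72,0,-0.026,-0],[-2.15,-0.06,1.78,0,-0.026,-0],[-2.1,-0.06,1.83,0,-0.026,-0],[-2.05,-0.06,1.89,0,-0.026,-0],[-2,-0.06,1.94,0,-0.026,-0],[-1.95,-0.06,1.99,0,-0.026,-0],[-1.9,-0.05,2.04,0,-0.026,-0],[-1.84,-0.05,2.09,0,-0.026,-0],
```

View pics/w16c.png

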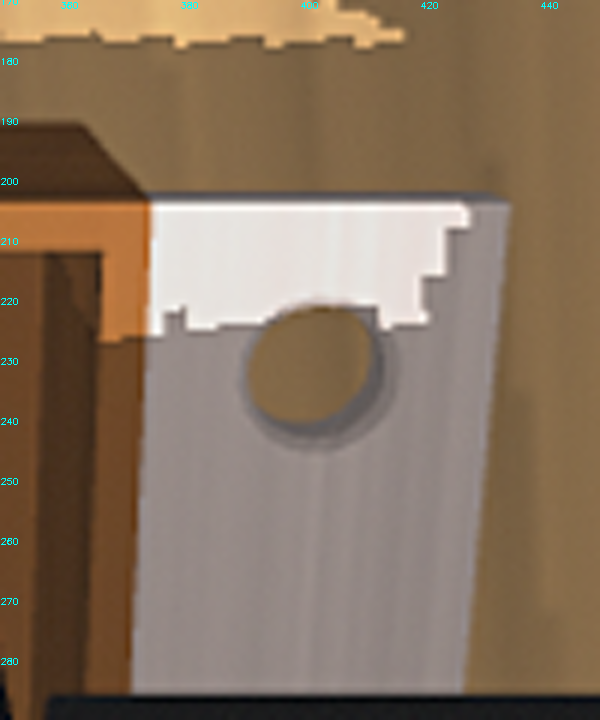

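Call:
arm_command([
  [0,-0.1,0,0.002,-0.0525,0],
  [0,-0.1,0,0,-0.0525,0],
  [0,-0.1,0,0,-0.0525,0],
  [0,-0.1,0,0,-0.0525,0],
  [-3,0,0,0,0,0],
  [-4.2,0,0,0,0,0],
  [-4.1,0,0,0,0,0],
  [-3,0,0,0,0,0],
])

```text
t: 29.95
ee_pos: [0.411, 0.0077, 0.1675]
orientation: [0.52, -0.52, 0.48, -0.479]
force: [0.2, 0.4, -1.5]
grip_width: 0.133
```

Call:
arm_command([
  [0,0,3,0,0,0],
  [0,0,4,0,0,0],
  [0,0,4,0,0,0],
  [0,0,3,0,0,0],
  [0,0,2,0,0,0],
  [0,0,1,0,0,0],
  [0,0,0,0,0,0],
  [0,0,0,0,0,0],
])

```text
t: 30.95
ee_pos: [0.5806, 0.0197, 0.1684]
orientation: [0.52, -0.52, 0.48, -0.479]
force: [0.5, -0.0, -1.6]
grip_width: 0.134
```

Run:
```python
from h import *
import pickle
i,s=pickle.load(open('w16.pkl','rb')); T=tool(s)
p=bp(i,[(350+320/6,170+375/6),(350+152/6,170+203/6)],s['ee_pos'][2]-.0046); print(T.inv().apply(p-s['ee_pos'])*1000)
plan([.6248-.0429,.0234-.0034,.168],4.6)
wshot('w17')
overlay('w17',(.6250,.0234),.032,(340,160,460,290),6)
```

```text
[[-31.56360971   4.51978578  44.19070581]
 [-46.66210967   4.57327824  28.90454151]]
t30.95 pos [0.5806 0.0197 0.1684] zhead 4.58 ydir [-0.  0. -1.] F [ 0.47 -0.   -1.64] w 0.134
shift cm (tool now) [-0.02  0.04  0.13] rot [ 0.0002 -0.0003 -0.0005] |deg| 0.0 shift in goal axes [-0.02  0.04  0.13]
```

View pics/w17o.png

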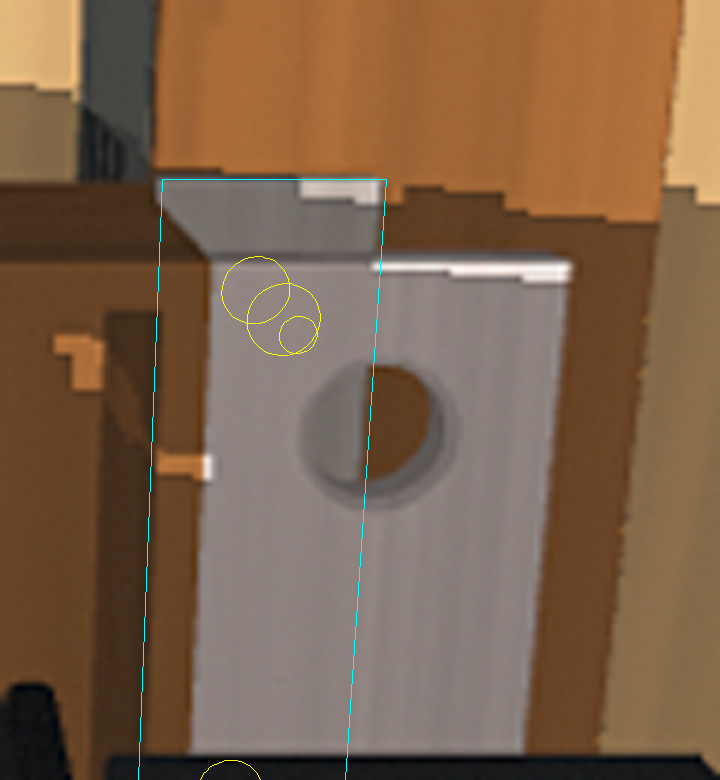

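Call:
arm_command([
  [0,0.5,0.05,0,0,0],
  [0,1,0,0,0,0],
  [0,1,0,0,0,0],
  [0,0.2,0,0,0,0],
  [0,0,0,0,0,0],
  [0,0,0,0,0,0],
  [0,0,0,0,0,0],
  [0,0,0,0,0,0],
])

```text
t: 32.0
ee_pos: [0.5822, 0.0197, 0.1421]
orientation: [0.52, -0.519, 0.479, -0.48]
force: [-0.7, 0.2, -1.2]
grip_width: 0.14
```

Run:
```python
from h import *
import pickle
plan([.5813,.02,.110],4.5)
wshot('w18')
overlay('w18',(.6242,.0234),.032,(340,160,460,290),6)
i,s=pickle.load(open('w18.pkl','rb')); T=tool(s)
h=bp(i,[(340+379/6-.5,160+435/6-.5)],s['ee_pos'][2]-.0046)[0]; pin=np.array([.6242,.0234,0])+.032*Y
d=pin-h; d[2]=0; print('hole',h,'pin',pin,'tool shift',T.inv().apply(d)*1000)
```

```text
t32.00 pos [0.5822 0.0197 0.1421] zhead 4.59 ydir [ 0.001  0.    -1.   ] F [-0.74  0.25 -1.22] w 0.14
shift cm (tool now) [-0.04  3.21 -0.09] rot [-0.0015  0.0015 -0.0002] |deg| 0.1 shift in goal axes [-0.04  3.21 -0.09]
hole [0.62316263 0.05495184 0.13741696] pin [0.62163363 0.05529692 0.        ] tool shift [-0.46621229 -0.00192809 -1.49651484]
```

View pics/w18o.png

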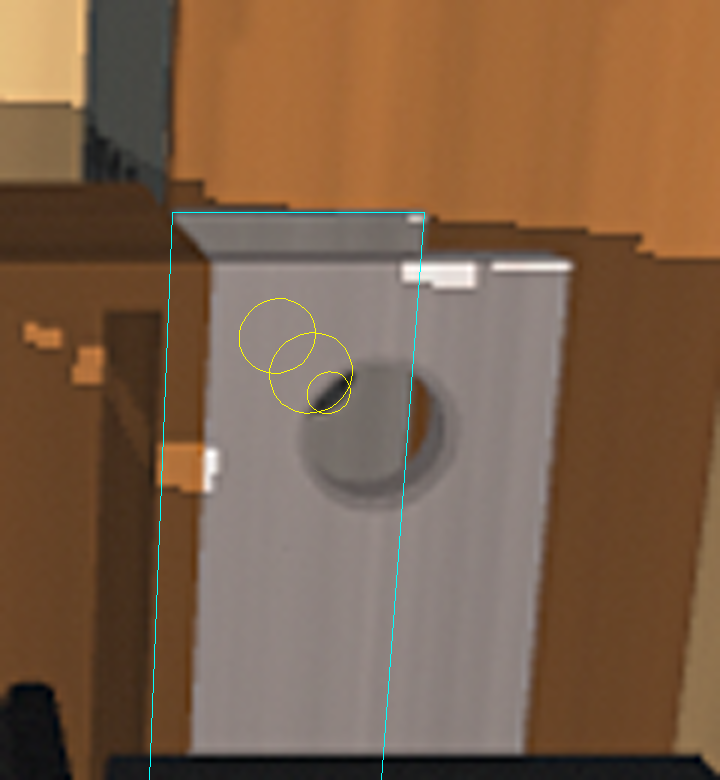

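Shift −0.12 z, −0.04 x, then lower.

Call:
arm_command([
  [-0.04,0.2,-0.12,0,0,0],
  [0,0.3,0,0,0,0],
  [0,0.4,0,0,0,0],
  [0,0.4,0,0,0,0],
  [0,0.4,0,0,0,0],
  [0,0.4,0,0,0,0],
  [0,0.4,0,0,0,0],
  [0,0,0,0,0,0],
])

```text
t: 33.05
ee_pos: [0.5805, 0.0201, 0.1163]
orientation: [0.52, -0.519, 0.48, -0.48]
force: [0.8, -0.5, -2.1]
grip_width: 0.134
```

Call:
arm_command([
  [0,0.2,0,0,0,0],
  [0,0.2,0,0,0,0],
  [0,0.2,0,0,0,0],
  [0,0.1,0,0,0,0],
  [0,0,0,0,0,0],
  [0,0,0,0,0,0],
  [0,0,0,0,0,0],
  [0,0,0,0,0,0],
])

```text
t: 34.05
ee_pos: [0.5809, 0.02, 0.1105]
orientation: [0.52, -0.519, 0.479, -0.48]
force: [-4.2, -1.1, 5.9]
grip_width: 0.133
```

Run:
```python
from h import *
plan([.5813,.02,.110],4.5)
wshot('w19',(340,160,460,290),6)
```

```text
t34.05 pos [0.5809 0.02   0.1105] zhead 4.59 ydir [ 0.001  0.    -1.   ] F [-4.22 -1.11  5.94] w 0.133
shift cm (tool now) [0.01 0.05 0.04] rot [-0.0012  0.0016 -0.0002] |deg| 0.1 shift in goal axes [0.01 0.05 0.04]
```

View pics/w19c.png

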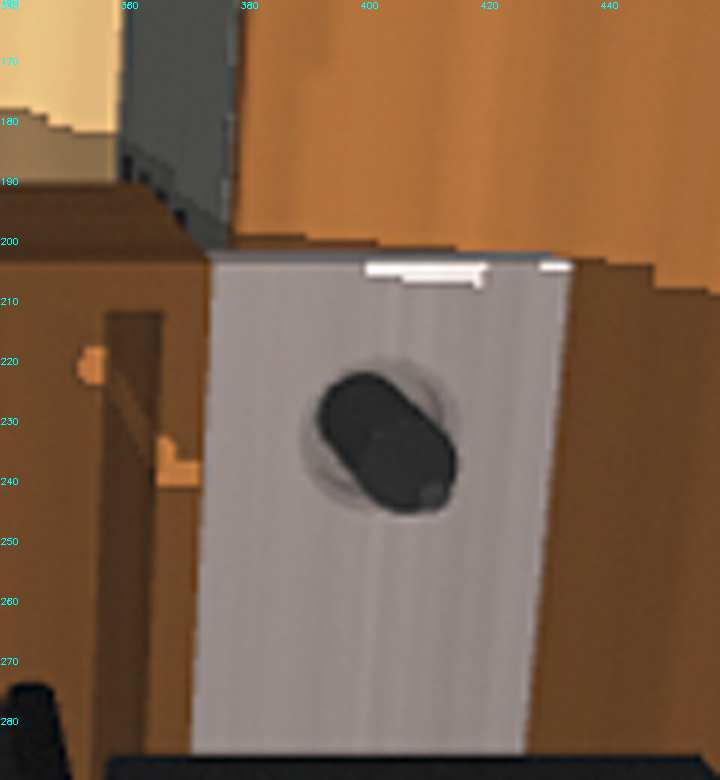

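Call:
arm_command([
  [0,0,0,0,0,0],
  [0,0,0,0,0,0],
  [0,0,0,0,0,0],
  [0,0,0,0,0,0],
  [0,-1,0,0,0,0],
  [0,-3,0,0,0,0],
  [0,-3,0,0,0,0],
  [0,-3,0,0,0,0],
], jaw=0.55)

```text
t: 35.1
ee_pos: [0.5809, 0.02, 0.2116]
orientation: [0.52, -0.519, 0.479, -0.48]
force: [-0.5, -0.3, -0.2]
grip_width: 0.451
```

Call:
arm_command([
  [-2,-3,0,0,0,0],
  [-5,0,-0.5,0,0,0],
  [-5,0,-0.5,0,0,0],
  [-5,0,-0.5,0,0,0],
  [-4,0,-0.5,0,0,0],
  [-3,0,-0.5,0,0,0],
  [0,0,0,0,0,0],
  [0,0,0,0,0,0],
], jaw=1)

```text
t: 36.1
ee_pos: [0.5369, 0.2568, 0.2404]
orientation: [0.52, -0.519, 0.479, -0.48]
force: [-0.0, -0.8, -0.2]
grip_width: 0.006
```

Run:
```python
from h import *
from cell import arm
wshot('w20')
plan([.541,.3515,.15],-4)
cv2.imwrite('pics/top1.png',arm.snapshot('top')[:,:,::-1])
```

```text
t36.15 pos [0.537  0.2564 0.2402] zhead 4.55 ydir [ 0.002  0.    -1.   ] F [-0.24  0.07 -0.23] w 0.004
shift cm (tool now) [-9.44  9.03  1.14] rot [-1.500e-03  1.492e-01 -1.000e-04] |deg| 8.5 shift in goal axes [-9.51  9.02 -0.26]
```

View pics/w20.png

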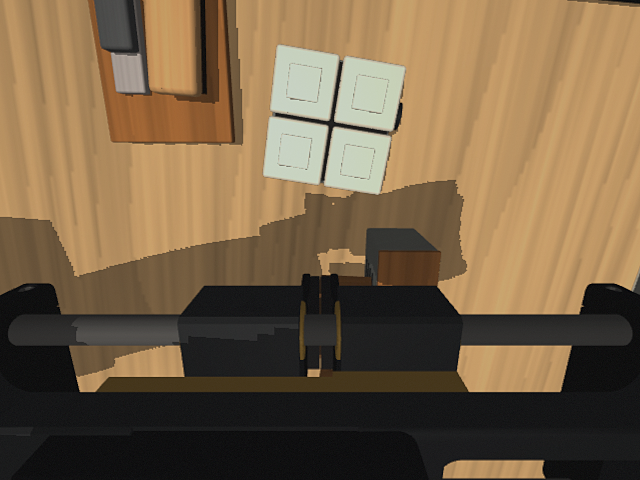

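View pics/top1.png

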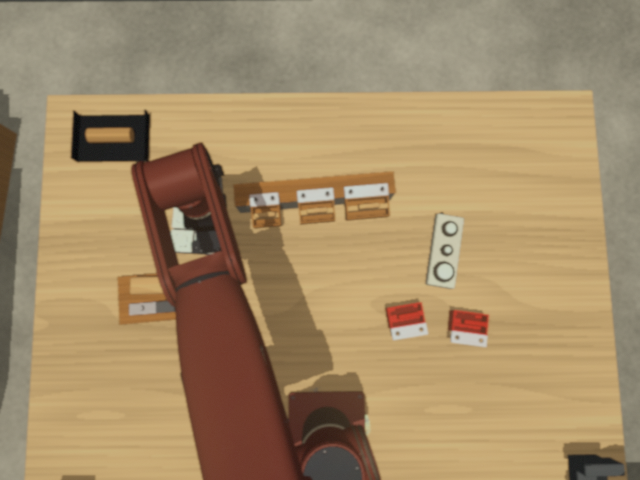

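Run:
```python
from h import *
import pickle
i,s=pickle.load(open('w20.pkl','rb'))
im=cv2.imread('pics/w20.png'); crop(im,255,35,415,205,4,'pics/w20c.png')
p=bp(i,[(304,83),(371,93.5),(294.5,152.5),(359,161)],.062)
for n,q in zip(['FL','BL','FR','BR'],p): print(n,q.round(4))
m=p.mean(0); yd=p[0]+p[1]-p[2]-p[3]; print(m,'yaw',np.degrees(np.arctan2(-yd[0],yd[1])),np.linalg.norm(yd)/2)
```

```text
FL [0.5127 0.385  0.062 ]
BL [0.5763 0.381  0.062 ]
FR [0.5075 0.3214 0.062 ]
BR [0.572  0.3183 0.062 ]
[0.54214887 0.35144628 0.062     ] yaw -4.287958641532981 0.06332322106596838
```

View pics/w20c.png

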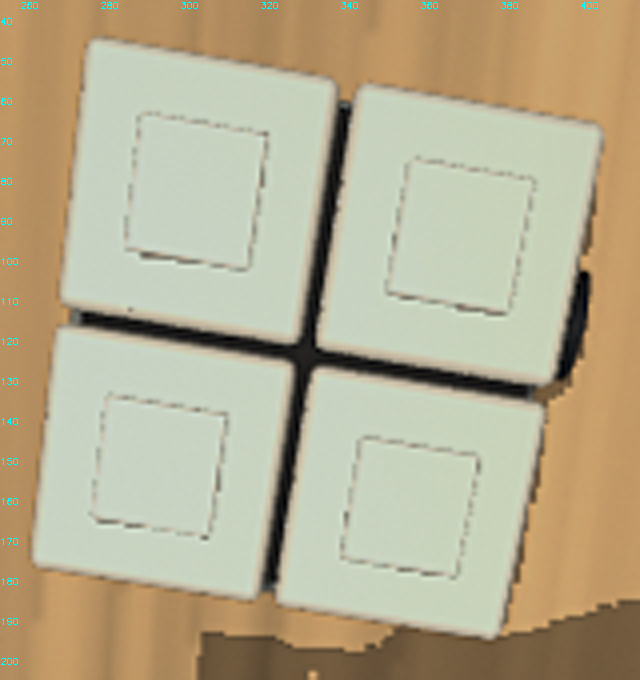

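Run:
```python
from h import *
rows([.5075,.3214,.085],-4.3,5)
```

```text
t36.20 pos [0.537  0.2562 0.2401] zhead 4.52 ydir [ 0.001  0.    -1.   ] F [-0.11 -1.03  0.03] w -0.001
shift cm (tool now) [-6.73 15.51 -2.45] rot [-1.400e-03  1.539e-01 -1.000e-04] |deg| 8.8 shift in goal axes [-6.28 15.51 -3.43]
step mm 34.16927004419214 deg/row 1.7632964803109725
[-1.35,3.1,-0.49,-0,0.031,-0],[-1.33,3.1,-0.53,-0,0.031,-0],[-1.31,3.1,-0.57,-0,0.031,-0],[-1.3,3.1,-0.61,-0,0.031,-0],[-1.28,3.1,-0.65,-0,0.031,-0],
```

Call:
arm_command([
  [-1.3,3.1,-0.5,0,0.031,0],
  [-1.3,3.1,-0.5,0,0.031,0],
  [-1.3,3.1,-0.6,0,0.031,0],
  [-1.3,3.1,-0.6,0,0.031,0],
  [-1.3,3.1,-0.6,0,0.03,0],
  [0,0,0,0,0,0],
  [0,0,0,0,0,0],
  [0,0,0,0,0,0],
])

```text
t: 37.2
ee_pos: [0.5093, 0.3216, 0.0869]
orientation: [-0.482, 0.48, -0.518, 0.519]
force: [0.1, 0.2, 0.8]
grip_width: 0.007
```

Run:
```python
from h import *
plan([.5075,.3214,.053],-4.3)
```

```text
t37.20 pos [0.5093 0.3216 0.0869] zhead -4.28 ydir [ 0.004  0.002 -1.   ] F [0.08 0.2  0.8 ] w 0.007
shift cm (tool now) [ 0.04  3.39 -0.19] rot [-0.0038  0.0004 -0.0019] |deg| 0.2 shift in goal axes [ 0.04  3.39 -0.18]
```

Call:
arm_command([
  [0,1,-0.15,0,0,0],
  [0,1,0,0,0,0],
  [0,0.4,0,0,0,0],
  [0,0.3,0,0,0,0],
  [0,0.3,0,0,0,0],
  [0,0.3,0,0,0,0],
  [0,0.2,0,0,0,0],
  [0,0,0,0,0,0],
])

```text
t: 38.2
ee_pos: [0.5056, 0.3216, 0.0549]
orientation: [-0.481, 0.482, -0.518, 0.518]
force: [-18.1, -11.2, 39.3]
grip_width: 0.003
```

Call:
arm_command([
  [0,-1.5,0,0,0,0],
  [0,-1.5,0,0,0,0],
  [-3.2,0,0,0,0,0],
  [-3.1,0,0,0,0,0],
  [0,0,0,0,0,0],
  [0,0,0,0,0,0],
  [0,0,0,0,0,0],
  [0,0,0,0,0,0],
])

```text
t: 39.2
ee_pos: [0.5109, 0.384, 0.0798]
orientation: [-0.481, 0.481, -0.518, 0.519]
force: [-0.7, 0.6, 0.5]
grip_width: 0.007
```

Run:
```python
from h import *
plan([.5127,.385,.0535],-4.3)
wshot('w21')
```

```text
t39.20 pos [0.5109 0.384  0.0798] zhead -4.29 ydir [ 0.001  0.    -1.   ] F [-0.67  0.62  0.53] w 0.007
shift cm (tool now) [-0.11  2.63  0.17] rot [-0.0008  0.0002 -0.0003] |deg| 0.0 shift in goal axes [-0.11  2.63  0.17]
```

Call:
arm_command([
  [-0.1,0.7,0.15,0,0,0],
  [0,0.7,0,0,0,0],
  [0,0.4,0,0,0,0],
  [0,0.3,0,0,0,0],
  [0,0.3,0,0,0,0],
  [0,0.3,0,0,0,0],
  [0,0,0,0,0,0],
  [0,0,0,0,0,0],
])

```text
t: 40.25
ee_pos: [0.512, 0.3854, 0.0552]
orientation: [-0.481, 0.481, -0.518, 0.518]
force: [-8.0, -4.1, 16.1]
grip_width: 0.005
```

Call:
arm_command([
  [0,-1.2,0,0,0,0],
  [0,-1.2,0,0,0,0],
  [0,0,3.2,0,0,0],
  [0,0,3.1,0,0,0],
  [0,0,0,0,0,0],
  [0,0,0,0,0,0],
  [0,0,0,0,0,0],
  [0,0,0,0,0,0],
])

```text
t: 41.25
ee_pos: [0.5745, 0.3812, 0.077]
orientation: [-0.482, 0.481, -0.518, 0.518]
force: [0.5, 0.1, 0.3]
grip_width: 0.005
```

Run:
```python
from h import *
plan([.5763,.381,.0535],-4.3)
```

```text
t41.25 pos [0.5745 0.3812 0.077 ] zhead -4.2 ydir [ 0.001  0.    -1.   ] F [0.49 0.14 0.3 ] w 0.005
shift cm (tool now) [0.01 2.35 0.18] rot [-0.0007  0.0018 -0.0003] |deg| 0.1 shift in goal axes [0.01 2.35 0.19]
```

Call:
arm_command([
  [0,0.6,0.15,0,0,0],
  [0,0.5,0,0,0,0],
  [0,0.4,0,0,0,0],
  [0,0.3,0,0,0,0],
  [0,0.3,0,0,0,0],
  [0,0.3,0,0,0,0],
  [0,0,0,0,0,0],
  [0,0,0,0,0,0],
])

```text
t: 42.25
ee_pos: [0.5765, 0.3807, 0.0553]
orientation: [-0.481, 0.481, -0.518, 0.518]
force: [-7.5, -4.0, 14.2]
grip_width: 0.008
```

Call:
arm_command([
  [0,-1.2,0,0,0,0],
  [0,-1.2,0,0,0,0],
  [3.2,0,0,0,0,0],
  [3.1,0,0,0,0,0],
  [0,0,0,0,0,0],
  [0,0,0,0,0,0],
  [0,0,0,0,0,0],
  [0,0,0,0,0,0],
])

```text
t: 43.25
ee_pos: [0.572, 0.3188, 0.0769]
orientation: [-0.482, 0.481, -0.518, 0.518]
force: [-0.8, -0.2, -0.4]
grip_width: 0.003
```

Run:
```python
from h import *
plan([.572,.3183,.0535],-4.3)
```

```text
t43.25 pos [0.572  0.3188 0.0769] zhead -4.19 ydir [ 0.001  0.001 -1.   ] F [-0.81 -0.24 -0.37] w 0.003
shift cm (tool now) [0.05 2.34 0.  ] rot [-0.0011  0.002  -0.0006] |deg| 0.1 shift in goal axes [0.05 2.34 0.  ]
```

Call:
arm_command([
  [0,0.6,0,0,0,0],
  [0,0.5,0,0,0,0],
  [0,0.4,0,0,0,0],
  [0,0.3,0,0,0,0],
  [0,0.3,0,0,0,0],
  [0,0.3,0,0,0,0],
  [0,0.05,0,0,0,0],
  [0,0,0,0,0,0],
])

```text
t: 44.25
ee_pos: [0.5718, 0.318, 0.0552]
orientation: [-0.481, 0.481, -0.518, 0.518]
force: [-9.9, -3.6, 17.8]
grip_width: 0.005
```

Call:
arm_command([
  [0,-2,0,0,0,0],
  [0,-4,0,0,0,0],
  [0,-4,0,0,0,0],
  [0,-4,0,0,0,0],
  [3,-2,-1,0,-0.05,0],
  [3,0,-1,0,-0.05,0],
  [0,0,0,0,-0.05,0],
  [0,0,0,0,0,0],
])

```text
t: 45.25
ee_pos: [0.5493, 0.2588, 0.2132]
orientation: [0.519, -0.518, 0.481, -0.481]
force: [1.0, 0.5, -0.4]
grip_width: 0.006
```

Run:
```python
from h import *
from cell import arm
wshot('w22')
cv2.imwrite('pics/scene1.png',arm.snapshot('scene')[:,:,::-1])
plan([.479,-.333,.15],10)
```

```text
t45.35 pos [0.5492 0.2592 0.2127] zhead 4.3 ydir [ 0.002  0.001 -1.   ] F [-0.55  0.13 -0.18] w 0.003
shift cm (tool now) [ 58.53   6.22 -11.45] rot [-0.0016 -0.0995 -0.0004] |deg| 5.7 shift in goal axes [ 57.11   6.27 -17.2 ]
```

View pics/w22.png

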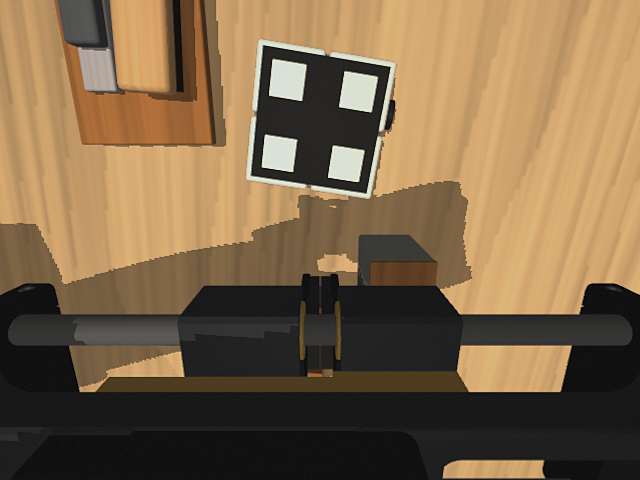

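View pics/scene1.png

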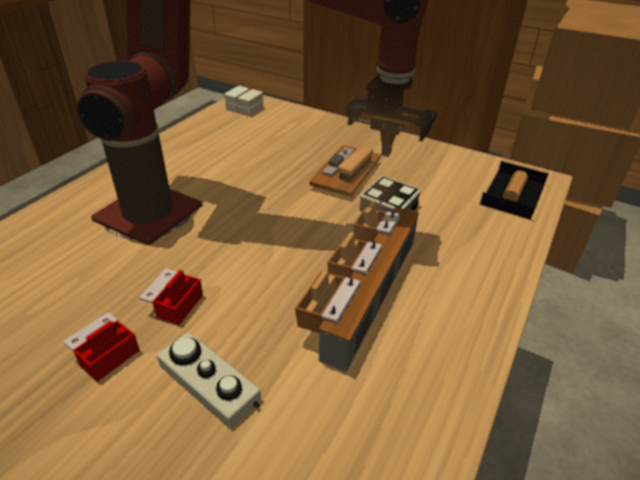

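Call:
arm_command([
  [3,0,-0.5,0,0.03,0],
  [5,0,-0.5,0,0.03,0],
  [5.5,0,-0.5,0,0.03,0],
  [5.5,0,-0.5,0,0.03,0],
  [5.5,0,-0.5,0,0.03,0],
  [5.5,0,-0.5,0,0.03,0],
  [5.5,0,-0.5,0,0.03,0],
  [4,0,-0.5,0,0.03,0],
])

```text
t: 46.35
ee_pos: [0.496, -0.1358, 0.2123]
orientation: [-0.457, 0.456, -0.54, 0.54]
force: [0.8, -0.6, -0.7]
grip_width: 0.002
```

Run:
```python
from h import *
wshot('w23')
rows([.48,-.40,.2],-10.4,6)
```

```text
t46.40 pos [ 0.4951 -0.1395  0.2123] zhead -9.7 ydir [ 0.    -0.003 -1.   ] F [ 0.51 -3.51 -0.53] w 0.006
shift cm (tool now) [25.93  1.31  2.9 ] rot [-0.0009  0.0121  0.0029] |deg| 0.7 shift in goal axes [25.9   1.23  3.22]
step mm 43.54220249754866 deg/row 0.11955671372512056
[4.32,0.22,0.48,-0,0.002,0],[4.32,0.22,0.49,-0,0.002,0],[4.32,0.21,0.5,-0,0.002,0],[4.32,0.21,0.51,-0,0.002,0],[4.32,0.21,0.52,-0,0.002,0],[4.32,0.21,0.53,-0,0.002,0],
```

View pics/w23.png

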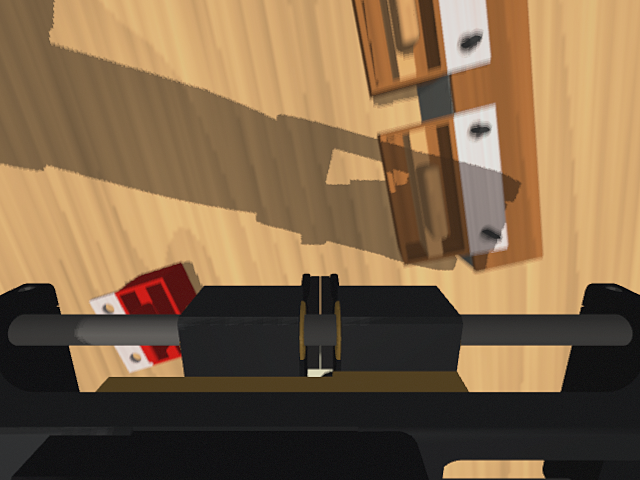

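Call:
arm_command([
  [3,0.2,0.5,0,0,0],
  [5,0.2,0.5,0,0,0],
  [5,0.2,0.5,0,0,0],
  [5,0.2,0.5,0,0,0],
  [5,0.2,0.5,0,0,0],
  [3,0.2,0.5,0,0,0],
  [0,0,0,0,0,0],
  [0,0,0,0,0,0],
])

```text
t: 47.4
ee_pos: [0.4837, -0.3943, 0.1997]
orientation: [0.458, -0.457, 0.539, -0.539]
force: [-0.3, 0.0, -0.6]
grip_width: 0.006
```

Run:
```python
from h import *
wshot('w24')
plan([.48,-.335,.075],-10.4)
```

```text
t47.45 pos [ 0.4838 -0.394   0.1999] zhead -9.35 ydir [ 0.001  0.001 -1.   ] F [0.2  0.28 0.39] w 0.007
shift cm (tool now) [-5.74 12.5  -1.34] rot [-0.0006  0.0183 -0.0013] |deg| 1.1 shift in goal axes [-5.73 12.49 -1.44]
```

View pics/w24.png

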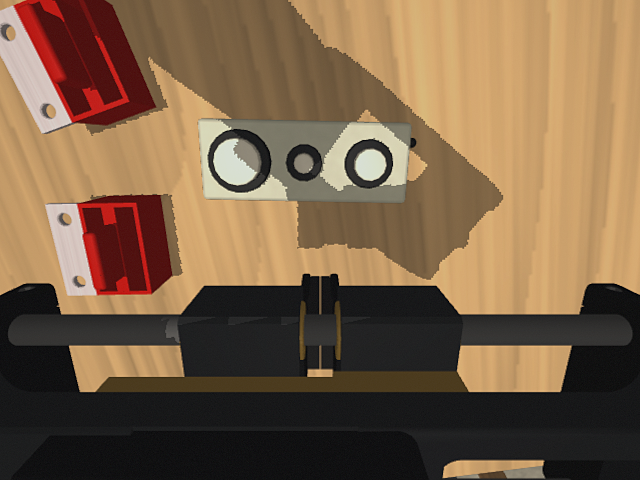

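Run:
```python
from h import *
import pickle
i,s=pickle.load(open('w24.pkl','rb'))
im=cv2.imread('pics/w24.png'); crop(im,195,110,415,210,3.6,'pics/w24c.png')
k=bp(i,[(238.5,160.5),(304,162.5),(370,164)],.057);print(k,np.linalg.norm(np.diff(k,axis=0),axis=1))
print(bp(i,[(218.5,160.5),(258,160.5)],.057))
```

```text
[[ 0.42281326 -0.32209637  0.057     ]
 [ 0.48010113 -0.33336084  0.057     ]
 [ 0.53810162 -0.34430692  0.057     ]] [0.05838483 0.05902435]
[[ 0.40523333 -0.31918119  0.057     ]
 [ 0.43995654 -0.32493914  0.057     ]]
```

View pics/w24c.png

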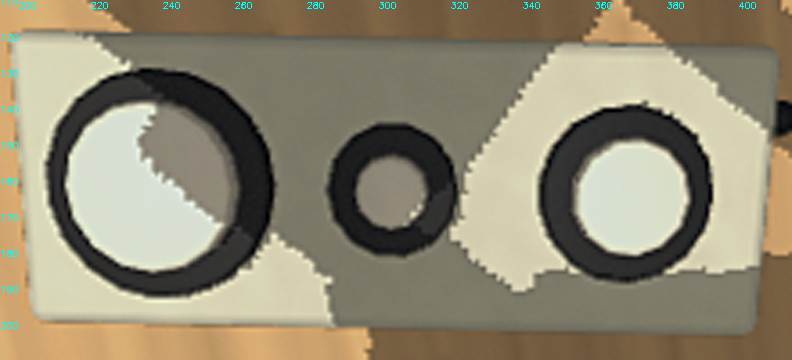

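Run:
```python
from h import *
import pickle
i,s=pickle.load(open('w24.pkl','rb'))
print(bp(i,[(237.2,161.9),(303.6,163.1),(370.6,164.7)],.057))
plan([.4797,-.3338,.075],-10.4)
```

```text
[[ 0.4213891  -0.3230946   0.057     ]
 [ 0.47965622 -0.33381761  0.057     ]
 [ 0.53855648 -0.34500305  0.057     ]]
t47.45 pos [ 0.4838 -0.394   0.1999] zhead -9.35 ydir [ 0.001  0.001 -1.   ] F [0.2  0.28 0.39] w 0.007
shift cm (tool now) [-5.86 12.5  -1.39] rot [-0.0006  0.0183 -0.0013] |deg| 1.1 shift in goal axes [-5.84 12.49 -1.49]
```

Call:
arm_command([
  [-2.9,3,-0.7,0,0.009,0],
  [-2.9,3,-0.6,0,0.009,0],
  [0,3,0,0,0,0],
  [0,3,0,0,0,0],
  [0,0.5,0,0,0,0],
  [0,0,0,0,0,0],
  [0,0,0,0,0,0],
  [0,0,0,0,0,0],
])

```text
t: 48.45
ee_pos: [0.4812, -0.3364, 0.0765]
orientation: [-0.453, 0.452, -0.542, 0.544]
force: [-0.6, 0.2, 0.2]
grip_width: 0.004
```

Run:
```python
from h import *
plan([.4797,-.3338,.050],-10.4)
wshot('w25')
```

```text
t48.45 pos [ 0.4812 -0.3364  0.0765] zhead -10.43 ydir [ 0.003 -0.001 -1.   ] F [-0.6   0.15  0.18] w 0.004
shift cm (tool now) [-0.23  2.65 -0.2 ] rot [-0.0029 -0.0005  0.0006] |deg| 0.2 shift in goal axes [-0.23  2.65 -0.19]
```

View pics/w25.png

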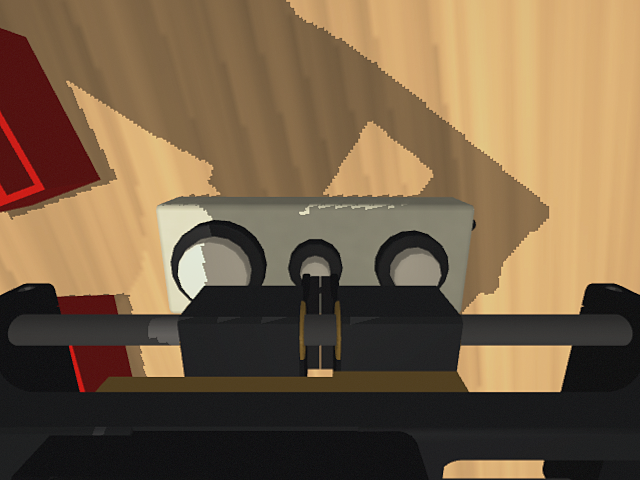

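Call:
arm_command([
  [-0.2,0.5,-0.15,0,0,0],
  [0,0.8,0,0,0,0],
  [0,0.3,0,0,0,0],
  [0,0.3,0,0,0,0],
  [0,0.3,0,0,0,0],
  [0,0.3,0,0,0,0],
  [0,0.15,0,0,0,0],
  [0,0,0,0,0,0],
])

```text
t: 49.5
ee_pos: [0.4793, -0.3335, 0.0511]
orientation: [0.453, -0.452, 0.543, -0.543]
force: [-9.4, 7.1, 21.3]
grip_width: 0.001
```

Call:
arm_command([
  [0,-1,0,0,0,0],
  [0,-1.3,0,0,0,0],
  [0,0,2,0,0,0],
  [0,0,2,0,0,0],
  [0,0,2,0,0,0],
  [0,0,0,0,0,0],
  [0,0,0,0,0,0],
  [0,0,0,0,0,0],
])

```text
t: 50.5
ee_pos: [0.5376, -0.3443, 0.0715]
orientation: [0.453, -0.452, 0.544, -0.543]
force: [-0.3, -0.0, 0.1]
grip_width: 0.006
```

Run:
```python
from h import *
plan([.5386,-.345,.050],-10.4)
wshot('w26')
```

```text
t50.50 pos [ 0.5376 -0.3443  0.0715] zhead -10.45 ydir [ 0.     0.001 -1.   ] F [-0.3  -0.03  0.1 ] w 0.006
shift cm (tool now) [0.06 2.15 0.11] rot [-0.0004 -0.0008 -0.0007] |deg| 0.1 shift in goal axes [0.05 2.15 0.11]
```

View pics/w26.png

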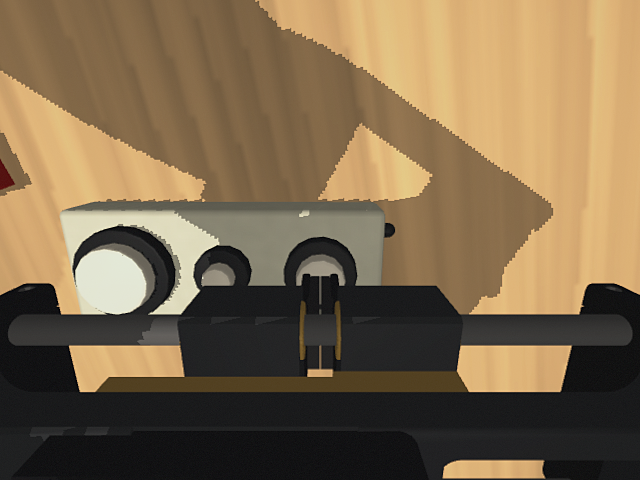

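Call:
arm_command([
  [0,0.4,0.1,0,0,0],
  [0,0.4,0,0,0,0],
  [0,0.3,0,0,0,0],
  [0,0.3,0,0,0,0],
  [0,0.3,0,0,0,0],
  [0,0.3,0,0,0,0],
  [0,0.2,0,0,0,0],
  [0,0,0,0,0,0],
])

```text
t: 51.55
ee_pos: [0.5394, -0.3446, 0.0513]
orientation: [-0.453, 0.452, -0.543, 0.543]
force: [-4.6, 3.6, 13.2]
grip_width: 0.004
```

Call:
arm_command([
  [0,-1,0,0,0,0],
  [0,-1.3,0,0,0,0],
  [0,-1,-4,0,0,0],
  [0,0,-4,0,0,0],
  [0,0,-4,0,0,0],
  [0,1,0,0,0,0],
  [0,0,0,0,0,0],
  [0,0,0,0,0,0],
])

```text
t: 52.55
ee_pos: [0.4224, -0.3234, 0.0729]
orientation: [-0.453, 0.452, -0.543, 0.544]
force: [-0.2, 1.0, -0.6]
grip_width: 0.007
```

Run:
```python
from h import *
plan([.4215,-.323,.050],-10.4)
wshot('w27')
```

```text
t52.55 pos [ 0.4224 -0.3234  0.0729] zhead -10.4 ydir [ 0.002 -0.    -1.   ] F [-0.21  1.   -0.56] w 0.007
shift cm (tool now) [-0.02  2.29 -0.1 ] rot [-0.0018 -0.0001 -0.0001] |deg| 0.1 shift in goal axes [-0.02  2.29 -0.1 ]
```

View pics/w27.png

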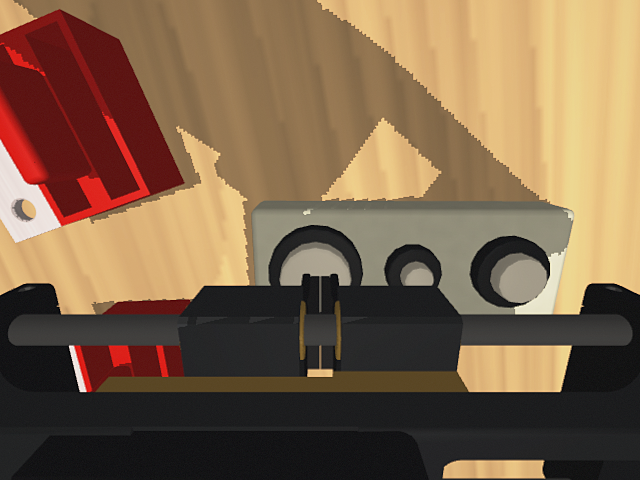

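Call:
arm_command([
  [0,0.4,-0.1,0,0,0],
  [0,0.5,0,0,0,0],
  [0,0.3,0,0,0,0],
  [0,0.3,0,0,0,0],
  [0,0.3,0,0,0,0],
  [0,0.3,0,0,0,0],
  [0,0.2,0,0,0,0],
  [0,0,0,0,0,0],
])

```text
t: 53.6
ee_pos: [0.4204, -0.3227, 0.0512]
orientation: [0.453, -0.452, 0.543, -0.543]
force: [-6.0, 5.4, 15.2]
grip_width: 0.0
```

Call:
arm_command([
  [0,-1,0,0,0,0],
  [0,-3,0,0,0,0],
  [0,-4,0,0,0,0],
  [0,-4,0,0,0,0],
  [2,-2,0,0,0,0],
  [2,0,0,0,0,0],
  [0,0,0,0,0,0],
  [0,0,0,0,0,0],
])

```text
t: 54.6
ee_pos: [0.4122, -0.3612, 0.1876]
orientation: [0.453, -0.452, 0.545, -0.542]
force: [-0.4, -0.1, -0.5]
grip_width: 0.003
```

Run:
```python
from h import *
from cell import arm
plan([.4215,-.323,.050],-10.4)
wshot('w28')
im=arm.snapshot('top')[:,:,::-1].copy(); cv2.imwrite('pics/top2.png',im); crop(im,160,165,480,295,2.4,'pics/top2c.png')
im=arm.snapshot('scene')[:,:,::-1].copy(); crop(im,150,160,450,420,2.6,'pics/scene2c.png')
```

```text
t54.60 pos [ 0.4122 -0.3612  0.1876] zhead -10.46 ydir [-0.001  0.003 -1.   ] F [-0.44 -0.11 -0.49] w 0.003
shift cm (tool now) [-3.89 13.77  0.24] rot [ 0.0015 -0.0011 -0.003 ] |deg| 0.2 shift in goal axes [-3.93 13.76  0.22]
```

View pics/top2c.png

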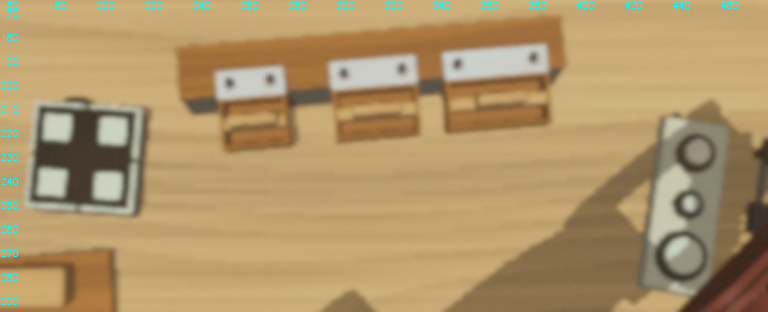

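View pics/scene2c.png

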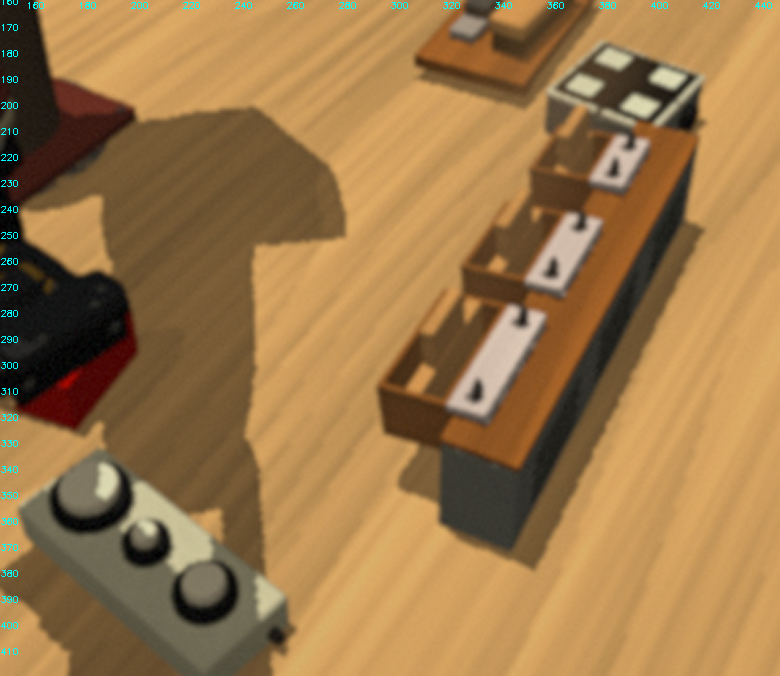

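View pics/w28.png

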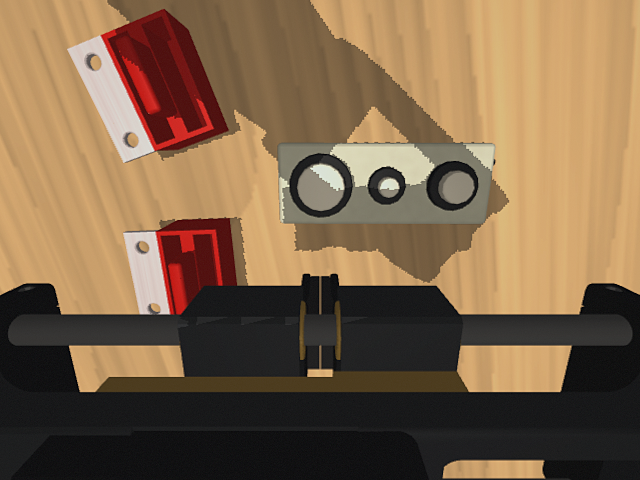

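```bash
python3 -c "
from cell import arm
print(arm.job_done())"
```

```text
the job is handed in; nothing more can be done
None
```

The job is done and handed in at about 55 s of the 210 s allowed; the hand-in reports no verdict.

- **Holders:** I hung the narrow, wide and medium holders on their own pin pairs. In each case the pin showed through the visible hole and the plate pushed back with about 6–7 N before I let go.
- **Filter lid:** I pressed all four corners until the fingertip stopped at 55 mm, with 14–39 N. The front right corner was the hard one at 39 N; the others took 14–18 N.
- **Keys:** I pressed small, then medium, then large, one at a time. Each stopped at about 51 mm, with 13–21 N.

**Last checks:** The final pictures show all three holders hanging level with both pins through their flanges, all four lid corners equally down, and the keys up. The brush board and the file holder looked untouched as far as they were in view. The gripper was clear of everything, with a force reading near zero.

**Disagreements:** The top camera read about 3 mm off the wrist camera in x and y, so I placed everything from the wrist camera. The first estimate of the wide pins, taken from the other pairs, was about 1.4 mm off, and the medium one about 0.8 mm. I corrected both from close pictures before lowering. No check failed, and I saw no holder knocked aside.

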